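# Hang a box holder in a slotted upright, lock it and put the ribbon box away in it

### The arm

A 6-joint arm with a two-finger parallel gripper is mounted at the origin on a cart in front of the work surface, level with it; the furniture and walls round the work are solid. World frame = base frame: x ahead of the robot, y to its left, z up, the work surface at z = 0. Lengths are in mm, angles in rad, forces in N, time in s.
With the tool pointing down it reaches from about 350 to 775 mm from the base axis. Payload 7.3 kg.
Tool frame: the origin (TCP) lies midway between the tips of the shut fingers; the grasp point (between the pads) lies 19 mm behind it; z points along the fingers, y is the line along which they close (so a half turn about z gives the same grasp; the last joint's range is limited). The gripper opens to 92 mm and grips with 3 to 60 N. Pads are 19 mm wide; open, the fingers measure 130 mm over their backs; the gripper's body (75 mm by 190 mm) begins 47 mm behind the grasp point.
Start: joints at [-1.327, 0.342, 1.524, -0, 1.275, -0.146], TCP at [199.525, -485.628, 226.741] pointing down, gripper open.
Joint ranges: [-2.53, 2.53], [-0.77, 2.02], [0.04, 2.7], [-1, 4.14], [0.28, 2.66], [-3.11, 3.11]. Speed limits (rad/s): [2.57, 2.57, 3.14, 3.14, 3.14, 3.14].

### API

Orientations are given as [roll, pitch, yaw] about the fixed x, y, z axes, in that order (R = Rz(yaw) Ry(pitch) Rx(roll)).
In Python, from plant import bot gives the robot as it stands. The module is installed in compiled form; this text tells all that it offers.
- The arm moves only by the shell command python3 -m crank 'ROWS' [OPENING]. ROWS is JSON, a list of rows, each a list of 6 numbers: the shift along the tool's x, y, z in m, then the turn, a rotation vector about the tool's x, y, z in rad. In form: [[dx, dy, dz, wx, wy, wz], ...]. A call has 1 to 5 rows; each row shifts and turns the commanded pose from where the row before left it, along the tool's axes as they then stand; what a row does not reach is not made up. A row lasts 1/8 s, in which the tool goes at most 62.5 mm and 10.7 degrees, less where a joint would pass 70% of its speed; a pose out of reach is approached as far as the arm can. A call is refused whole if a number of a shift passes 0.0625 or a number of a turn 0.188, either way. A call with a gripper value outside its range is refused whole. OPENING is the opening in per cent of the stroke, from 0 (shut) to 100 (fully open), set as the call begins (- or left out, the last holds). The fingers move at their own pace and stop on an object; the grip force is fixed at half the most. Time passes only in rows, so rows that do not move let the fingers close. It gives the time, the measured TCP pose, the force, the opening and the grip force at its end, in the units of the state.
- bot.get_obs(): the state, without advancing time (a new reading comes with each control period).
- bot.capture(name): name is "scene" or "top" or "wrist"; returns a dict with "color" (384x512x3 uint8, blue, green, red), "fov_y" (degrees; the focal length in pixels is half the picture's height over the tangent of half this angle, whatever the lens; pixels are square), "cx", "cy" (the principal point, pixels), "extrinsics" (4x4, takes a point from world to camera coordinates); the wrist camera has in their place "tool_from_camera" (4x4, takes a point from camera to tool coordinates, whose origin is the TCP and whose axes are the flange's). Camera axes: x right, y up, looking along -z (the intrinsics and any distortion apply to the point x, -y, -z); pixel columns grow to the right and rows downward; lengths in mm; the calibration is good to about 2 mm. A picture is of the moment at which its call begins: read the wrist's pose just before it. There is no depth.
- bot.close_job(): hands the job in; it is judged then, once.
The state is a dict: "time": time; "joint_positions": joint angles; "dq": joint speeds; "tau": joint torques, N m; "tool_pos": TCP position; "tcp_rot": TCP orientation; "contact_force": force on the tool from outside, world axes, zero at the start; "moment": the same for the moment, N m; "grip_width": finger opening in mm; "finger_force": force on a finger pad.
Only numpy, scipy, OpenCV 4.12 (cv2) and the standard library are available. Lean on these libraries where they do the work, as an engineer would, in place of code of your own. Each camera call takes 0.05 s, during which the arm holds its last target. There are 200 camera calls.

### The job

Take the blue sheet-metal holder off its carton and hook it into the white slotted upright at the level of the red spring catch, under the upper shelf, and press it down until it is fully home and the catch has snapped out over it. Then stand the black box from the open desk right of the upright in the holder, upright and lengthwise, fully down on its floor, and let go. Leave the stapler, calculator and tape dispenser where they are.

Things in the scene. Friction and masses are not known exactly. Their poses are not given: they have to be found in the camera images.
- stand_seat (a point): Point on the front face of the fixed white slotted upright, mid-width, 100 mm above the desk. Axes: x into the upright (away from the robot), y left along the face, z up. Upright: channel 76 mm wide, 515 mm high, front sheet 4 mm thick, hollow for 30 mm behind. Its steel foot is 170 mm wide, 8 mm high and reaches 85 mm out in front of the face.
- stand_slots (a point): Point on the face 35 mm above stand_seat, same axes, level with the middle of the catch's lower slot pair. Slots form two columns centred at y = +18 and -18 mm, each slot 11 mm wide, 30 mm high, one every 60 mm of height. The four slots of the catch have their lower edges 20 and 80 mm above stand_seat; the others have no catch.
- stand_shelf (a point): Middle of the front lower edge of the white upper shelf fixed to the upright, 448 mm above the desk, 90 mm out from the face; the shelf is 130 mm wide, carries an orange box, and covers most of the place where the holder goes, so a hand must come in under it leaning back towards the robot. Axes as stand_seat.
- catch (a joint): Red spring catch, 14 mm wide, mid-face: 0 = sprung out (5 mm proud of the face), up to 0.008 when pushed in. Flat underside 7.5 mm above stand_seat; its front slopes back to the face at 17 mm. The holder's lower bar rides over the slope under 6 to 12 N of downward press (the holder's weight alone does not do it); then the catch snaps out over the bar and the holder cannot be lifted.
- holder_grip (a point): The loose blue holder, 0.2 to 0.42 kg: a narrow trough with an upright back plate, standing on a fixed brown carton 70 mm high. This point is mid-width, 70 mm in front of the plate's rear face, 28 mm above the underside. Axes: x towards back plate and hooks, y left, z up. Side walls flat and parallel, 38 mm apart outside, 25 mm high at the front end rising to 50 mm near the plate, 40 mm here.
- holder_back (a point): Middle of the lower rear edge of the holder's back plate (70 mm behind, 28 mm below holder_grip; same axes). Locked, it coincides with stand_seat, axes alike. Plate 52 mm wide, 96 mm high, 4 mm thick, with a window for the catch above a lower bar 6 mm high. The trough reaches 134 mm forward of this point.
- holder_hooks (a point): Middle between the four steel hooks on the rear of the back plate, 50 mm above holder_back, same axes. Hooks 5 mm thick at y = +18 and -18 mm, reaching 12.5 mm back; necks 20 to 29 and 80 to 89 mm above holder_back; from each a tongue hangs 14 mm down, leaving a 6.5 mm gap for the sheet. They pass straight into the slots with holder_back 14 to 21 mm above stand_seat, within 3 mm sideways.
- holder_floor (a point): Centre of the holder's inner floor, 67 mm in front of the plate's rear face, 4 mm above the underside; same axes. The inside is 126 mm long and 30 mm wide; front lip 14 mm above the underside.
- box_mid (a point): Centre of the black box with a coloured label that stands free on the desk, right of the upright (not the one in the back row): 115 mm long (x), 24 mm thick (y), 135 mm high (z), 0.16 kg, solid, standing on its narrow side. In the holder this point is 67.5 mm above holder_floor; either end may face the upright.
- carton: Closed brown cardboard carton, 190 x 100 x 70 mm, fixed to the desk, the holder stands on it; origin under its centre, x lengthwise.
- holder: The holder as a whole (origin and axes as holder_back).
- ribbon_box: The black box as a whole (origin at the centre of its underside).
- stapler: Small magenta stapler lying on its side near the robot, 65 x 91 x 35 mm, loose; leave alone.
- calculator: Desk calculator lying flat, 150 x 98 x 16 mm, loose, near the robot; leave alone.
- tape_dispenser: Dark weighted tape dispenser, 53 x 161 x 70 mm, loose, right of the work; leave alone.

How it is judged (in metres and radians):
On the way:
1. the empty holder is hooked into the upright, pressed fully home, and the red catch has snapped out over it (x of holder_back in the frame of stand_seat between -0.004 and 0.003 m and y of holder_back in the frame of stand_seat between -0.005 and 0.005 m and z of holder_back in the frame of stand_seat between -0.003 and 0.003 m and value of joint catch below 0.002 m and angle between holder_back's own z axis and vertical below 0.08 rad and angle between the x axis of holder_back and the x axis of stand_seat, either way round below 0.1 rad and horizontal distance between box_mid and holder_floor above 0.05 m), for 0.2 s.
At the end, for the whole second after the job is handed in: Holder locked: lower rear edge within 3 mm (sideways 5) of the seat, level within 0.08 rad, catch out to within 2 mm. Box on the holder's floor (centre within 12 mm of the middle, at most 5.5 mm high), upright within 0.2 rad, lengthwise within 0.1 rad. Both at rest (x of holder_back in the frame of stand_seat between -0.004 and 0.003 m and y of holder_back in the frame of stand_seat between -0.005 and 0.005 m and z of holder_back in the frame of stand_seat between -0.003 and 0.003 m and value of joint catch below 0.002 m and angle between holder_back's own z axis and vertical below 0.08 rad and angle between the x axis of holder_back and the x axis of stand_seat, either way round below 0.1 rad and x of box_mid in the frame of holder_floor between -0.012 and 0.012 m and y of box_mid in the frame of holder_floor between -0.012 and 0.012 m and z of box_mid in the frame of holder_floor between 0.06 and 0.073 m and angle between box_mid's own z axis and vertical below 0.2 rad and angle between the x axis of box_mid and the x axis of holder_floor, either way round below 0.1 rad and linear speed of each of holder, ribbon_box below 0.02 m/s); the robot touches nothing.
It fails at once if the stapler was moved more than 40 mm (distance of stapler from where it was at the start of the episode above 0.04 m).
It fails at once if the calculator was moved more than 40 mm (distance of calculator from where it was at the start of the episode above 0.04 m).
It fails at once if the tape dispenser was moved more than 40 mm (distance of tape_dispenser from where it was at the start of the episode above 0.04 m).
It also fails if it takes over 54 s, if anything falls off the work surface, if the arm or the gripper's body presses on something with over 40 N, if the wrist force passes 120 N, or if a joint passes its speed limit or range.

## Working session

There is one attempt and no reset: what is moved stays moved. The work goes in short steps, Python scripts to look and compute and a shell command to move; the robot and the scene stay as the last step left them, time stands still between calls to the robot, and variables do not carry over. Pictures are saved under pics/ and viewed, at most 10 in all, crops included, and the job is handed in when it is done.

```bash
mkdir -p pics; cat > h.py <<'E'
import numpy as np, cv2
from plant import bot
from scipy.spatial.transform import Rotation as R
def snap(n,f):
    o=bot.get_obs(); c=bot.capture(n); cv2.imwrite('pics/'+f+'.png',c['color'])
    d={k:np.array(v) for k,v in c.items()}; d['pos']=np.array(o['tool_pos']); d['rot']=np.array(o['tcp_rot'])
    np.savez('pics/'+f+'.npz',**d)
    return c
E
python3 - <<'E'
from h import *
print(bot.get_obs())
for n in ('scene','top','wrist'):
    c=snap(n,n+'0'); print(n,{k:v for k,v in c.items() if k!='color'})
a=[cv2.imread(f'pics/{n}0.png') for n in('scene','top')]
cv2.imwrite('pics/s0x.png',cv2.resize(a[0],(800,600),interpolation=cv2.INTER_CUBIC))
cv2.imwrite('pics/t0x.png',cv2.resize(a[1],(800,600),interpolation=cv2.INTER_CUBIC))
E
```

```text
{'time': 0.0, 'joint_positions': array([-1.32700590e+00,  3.42696881e-01,  1.52502220e+00, -2.49416234e-05,
        1.27540977e+00, -1.46034512e-01]), 'dq': array([0.00016212, 0.00037575, 0.00044767, 0.00074064, 0.00059024,
       0.00047342]), 'tau': array([ 1.71537460e-03, -4.31239343e+01, -2.44223446e+01,  7.21461629e-02,
        5.58827771e-02, -1.23492800e-04]), 'tool_pos': array([ 199.40946963, -485.20678878,  226.05657576]), 'tcp_rot': array([-3.14006934e+00, -1.99944854e-04,  3.89832065e-01]), 'contact_force': array([-0.46227099, -0.38002356,  0.08498696]), 'moment': array([-0.03344294,  0.01813285,  0.06927397]), 'finger_force': 0.0, 'grip_width': 91.95290500909917}
scene {'fov_y': 50.087576395191036, 'cx': 260.6675249410072, 'cy': 197.9925485853527, 'extrinsics': array([[-4.90056365e-01, -8.71631622e-01,  1.01525929e-02,
         2.76652793e+02],
       [ 5.02392909e-01, -2.72903395e-01,  8.20442017e-01,
        -4.83089575e+02],
       [-7.12352529e-01,  4.07163423e-01,  5.71639591e-01,
        -9.84079390e+02],
       [ 0.00000000e+00,  0.00000000e+00,  0.00000000e+00,
  
[... 214 characters left out ...]
   [ 9.97621178e-01,  9.77204054e-03,  6.82384983e-02,
        -5.76675654e+02],
       [-6.81468986e-02, -9.41880149e-03,  9.97630837e-01,
        -1.55000110e+03],
       [ 0.00000000e+00,  0.00000000e+00,  0.00000000e+00,
         1.00000000e+00]])}
wrist {'fov_y': 71.31063271400163, 'cx': 258.3043464691413, 'cy': 190.87251146620937, 'tool_from_camera': array([[-6.70571050e-04,  9.64823344e-01,  2.62898202e-01,
         7.16551277e+01],
       [ 9.99999362e-01,  4.07949435e-04,  1.05353130e-03,
         1.26547999e+00],
       [ 9.09222415e-04,  2.62898740e-01, -9.64823002e-01,
        -1.58374010e+02],
       [ 0.00000000e+00,  0.00000000e+00,  0.00000000e+00,
         1.00000000e+00]])}
```

View pics/s0x.png

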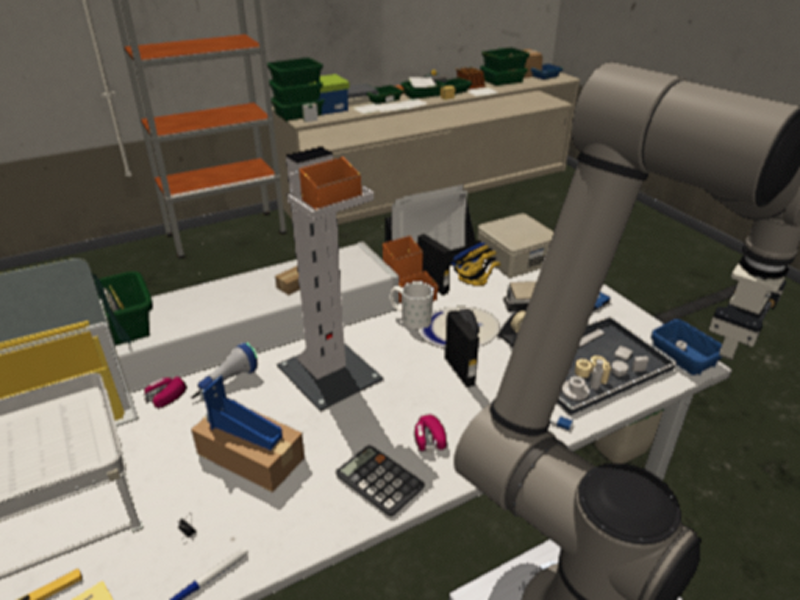

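View pics/t0x.png

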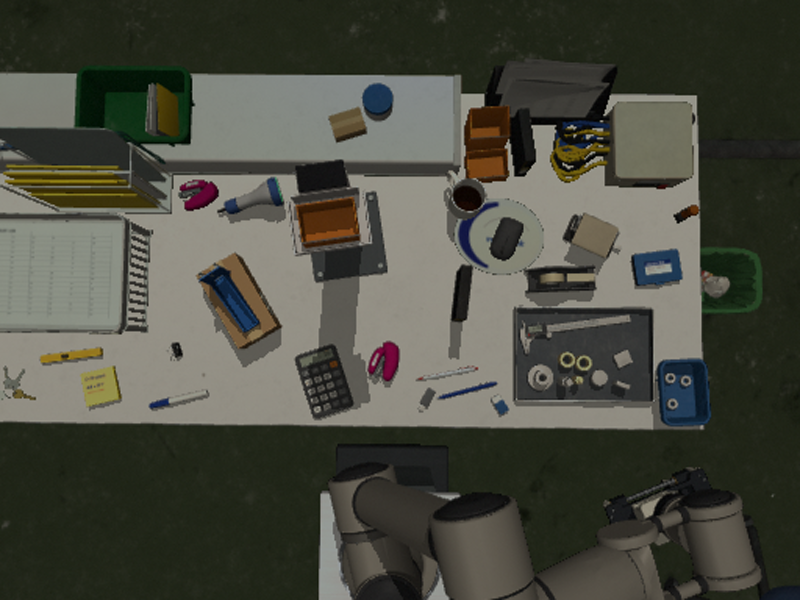

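```bash
python3 - <<'E'
from h import *
t=cv2.imread('pics/top0.png'); s=cv2.imread('pics/scene0.png')
def crop(im,x,y,w,h,k):
    c=cv2.resize(im[y:y+h,x:x+w],None,fx=k,fy=k,interpolation=cv2.INTER_CUBIC)
    for i in range(0,w,10): cv2.line(c,(i*k,0),(i*k,6),(0,255,255)); cv2.putText(c,str(x+i),(i*k,14),0,.3,(0,255,255))
    for i in range(0,h,10): cv2.line(c,(0,i*k),(6,i*k),(0,255,255)); cv2.putText(c,str(y+i),(8,i*k+4),0,.3,(0,255,255))
    return c
A=np.zeros((600,800,3),np.uint8)
def put(c,x,y): A[y:y+c.shape[0],x:x+c.shape[1]]=c[:600-y,:800-x]
put(crop(t,122,158,64,70,6),0,0)      # 384x420
put(crop(s,120,235,80,80,5),390,0)  # 400x400
put(crop(t,280,163,30,60,3),0,425)
put(crop(s,277,193,36,58,3),100,425)
put(crop(s,174,200,72,64,3),220,408)
put(crop(t,180,98,72,86,2),450,408)
put(crop(s,176,90,70,80,2),620,408)
cv2.imwrite('pics/c1.png',A)
E
```

```text
(no output)
```

View pics/c1.png

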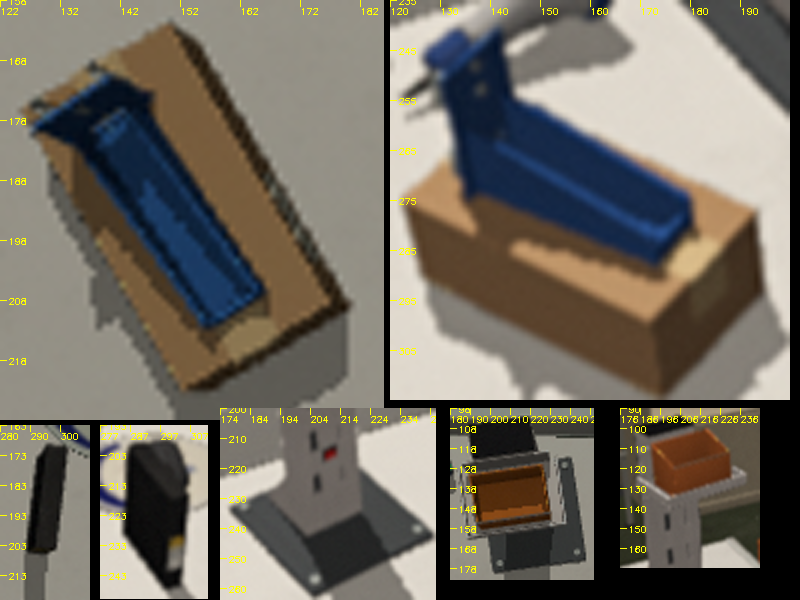

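The overview shows the holder on its carton (top ~156–166, 207–213 front end), the upright with red catch (scene 210.7,215), and the box (top ~295,185). I'll fit the poses from these pixels.

```bash
cat >> h.py <<'E'
from scipy.optimize import least_squares
def proj(f,P):
    d=np.load('pics/'+f+'.npz'); P=np.atleast_2d(P).astype(float)
    if 'extrinsics' in d: E=d['extrinsics']
    else:
        T=np.eye(4); T[:3,:3]=R.from_euler('xyz',d['rot']).as_matrix(); T[:3,3]=d['pos']
        E=np.linalg.inv(T@d['tool_from_camera'])
    c=P@E[:3,:3].T+E[:3,3]; fl=192/np.tan(np.radians(d['fov_y'])/2)
    return np.c_[d['cx']+fl*c[:,0]/-c[:,2], d['cy']-fl*c[:,1]/-c[:,2]]
def world(p,L,z0):
    L=np.atleast_2d(L).astype(float); c,s=np.cos(p[2]),np.sin(p[2])
    return np.c_[p[0]+c*L[:,0]-s*L[:,1], p[1]+s*L[:,0]+c*L[:,1], L[:,2]+z0]
def fit(obs,z0,p0,show=True):
    # obs: list of (pic, local xyz, uv)
    res=lambda p: np.concatenate([(proj(f,world(p,l,z0))-uv).ravel() for f,l,uv in obs])
    r=least_squares(res,p0,loss='soft_l1',x_scale=[10,10,.1])
    if show:
        print('pose',r.x.round(3))
        for (f,l,uv),e in zip(obs,res(r.x).reshape(-1,2)): print(f,l,e.round(1))
    return r.x
E
python3 - <<'E'
from h import *
H=[('top0',(-134,19,10),(156.2,212.7)),('top0',(-134,-19,25),(166.2,206.7)),('top0',(0,26,96),(127.5,179.4)),('top0',(0,-26,96),(139.7,170.2)),
('scene0',(-134,19,0),(173,287.4)),('scene0',(-134,-19,25),(180.4,274)),('scene0',(-4,26,0),(135.6,275)),('scene0',(-2,-26,96),(141.4,241))]
print('holder');fit(H,70,[480,250,.5])
S=[('scene0',(-85,85,8),(205.7,263)),('scene0',(-85,-85,8),(246.3,242.3)),('scene0',(-3,0,112),(210.7,215)),('scene0',(0,18,75),(206.7,225.7)),('scene0',(0,18,135),(206.7,210.7)),
('scene0',(-90,65,448),(200,137)),('scene0',(-90,-65,448),(239.5,122.5)),('top0',(-90,65,450),(190,163)),('top0',(-90,-65,450),(231.5,156.5)),('top0',(-85,85,8),(201.5,179.8)),('top0',(-85,-85,8),(247.5,173.8))]
print('stand');fit(S,0,[700,80,0])
B=[('top0',(57,12,135),(296,170)),('top0',(57,-12,135),(301.7,171)),('top0',(-57,-12,135),(296.7,205.7)),('top0',(-57,12,0),(289.3,206)),
('scene0',(-57,12,135),(286,208)),('scene0',(-57,-12,0),(302,246)),('scene0',(-57,12,0),(288,235))]
print('box');fit(B,0,[600,-150,0])
B=B[:4]
for n in('top0',): print(proj(n,[[600,-150,0],[600,-150,135]]))
d=np.load('pics/scene0.npz')['extrinsics'];print(-d[:3,:3].T@d[:3,3])
E
```

```text
holder
pose [6.27372e+02 3.81265e+02 6.08000e-01]
top0 (-134, 19, 10) [1.1 0.3]
top0 (-134, -19, 25) [-0.5 -0.2]
top0 (0, 26, 96) [-0.5 -0.1]
top0 (0, -26, 96) [0.7 0.1]
scene0 (-134, 19, 0) [0.2 1.1]
scene0 (-134, -19, 25) [-0.4 -0.4]
scene0 (-4, 26, 0) [-0.1  0.4]
scene0 (-2, -26, 96) [-0.1 -0.9]
stand
pose [7.24921e+02 1.06536e+02 1.40000e-01]
scene0 (-85, 85, 8) [-1.9 -1.5]
scene0 (-85, -85, 8) [-0.5 -1.1]
scene0 (-3, 0, 112) [ 0.2 -0. ]
scene0 (0, 18, 75) [-0.1 -0.6]
scene0 (0, 18, 135) [-1.3  0.3]
scene0 (-90, 65, 448) [-0.   3.2]
scene0 (-90, -65, 448) [-0.   5.4]
top0 (-90, 65, 450) [-0.3  0.5]
top0 (-90, -65, 450) [7.9 0.5]
top0 (-85, 85, 8) [0.3 0.1]
top0 (-85, -85, 8) [ 1.1 -0.1]
box
pose [ 5.96344e+02 -1.47872e+02 -1.79000e-01]
top0 (57, 12, 135) [-0.4 -0.8]
top0 (57, -12, 135) [ 1.1 -0.5]
top0 (-57, -12, 135) [-0.2 -1.3]
top0 (-57, 12, 0) [-3.  -1.2]
scene0 (-57, 12, 135) [11.9 10. ]
scene0 (-57, -12, 0) [-0.1  1.5]
scene0 (-57, 12, 0) [ 7.5 13.9]
[[293.05321654 188.92581644]
 [296.723989   185.60704521]]
[-322.73520285  509.98367031  956.07698222]
```

```bash
cat >> h.py <<'E'
def tool(yaw,t): return R.from_euler('xyz',[np.pi,-t,yaw])
def state(): 
    o=bot.get_obs(); return np.array(o['tool_pos']),R.from_euler('xyz',o['tcp_rot'])
def rows(p0,r0,p1,r1,n):
    """n equal rows, printed in the tool's axes"""
    w=(r0.inv()*r1).as_rotvec()/n; out=[]; d=(np.array(p1)-p0)/n
    for i in range(n):
        r=r0*R.from_rotvec(w*i); out.append([round(float(v),4) for v in [*(r.inv().apply(d)/1000),*w]])
    for i in range(0,n,5): print(str(out[i:i+5]).replace(' ',''))
E
python3 - <<'E'
from h import *
p,r=state(); m=[450,-50,290]
T=tool(.608,.7); g=world([627.4,381.3,.608],(-70,0,28),70)[0]
h=g-131*T.as_matrix()[:,2]; print(g,h,T.as_euler('xyz'))
rows(p,r,m,r,9); rows(m,r,h,T,8)
E
```

```text
[569.94455211 341.31410864  98.        ] [500.67583976 293.10682268 198.19432653] [ 3.14159265 -0.7         0.608     ]
[[0.0441,-0.0342,-0.007,0.0,0.0,0.0],[0.0441,-0.0342,-0.007,0.0,0.0,0.0],[0.0441,-0.0342,-0.007,0.0,0.0,0.0],[0.0441,-0.0342,-0.007,0.0,0.0,0.0],[0.0441,-0.0342,-0.007,0.0,0.0,0.0]]
[[0.0441,-0.0342,-0.007,0.0,0.0,0.0],[0.0441,-0.0342,-0.007,0.0,0.0,0.0],[0.0441,-0.0342,-0.007,0.0,0.0,0.0],[0.0441,-0.0342,-0.007,0.0,0.0,0.0]]
[[0.0222,-0.0373,0.0115,0.0094,0.0871,-0.0262],[0.022,-0.0366,0.0138,0.0094,0.0871,-0.0262],[0.0217,-0.0358,0.016,0.0094,0.0871,-0.0262],[0.0211,-0.0351,0.0182,0.0094,0.0871,-0.0262],[0.0203,-0.0344,0.0204,0.0094,0.0871,-0.0262]]
[[0.0194,-0.0337,0.0224,0.0094,0.0871,-0.0262],[0.0182,-0.033,0.0244,0.0094,0.0871,-0.0262],[0.0168,-0.0323,0.0262,0.0094,0.0871,-0.0262]]
```

```bash
python3 -m crank '[[0.044,-0.034,-0.007,0,0,0],[0.044,-0.034,-0.007,0,0,0],[0.044,-0.034,-0.007,0,0,0],[0.044,-0.034,-0.007,0,0,0],[0.044,-0.034,-0.007,0,0,0]]' 100
python3 -m crank '[[0.044,-0.034,-0.007,0,0,0],[0.044,-0.034,-0.007,0,0,0],[0.044,-0.034,-0.007,0,0,0],[0.044,-0.034,-0.007,0,0,0],[0.022,-0.037,0.012,0.009,0.087,-0.026]]'
python3 -m crank '[[0.022,-0.037,0.014,0.009,0.087,-0.026],[0.022,-0.036,0.016,0.009,0.087,-0.026],[0.021,-0.035,0.018,0.009,0.087,-0.026],[0.020,-0.034,0.020,0.009,0.087,-0.026],[0.019,-0.034,0.022,0.009,0.087,-0.026]]'
python3 -m crank '[[0.018,-0.033,0.024,0.009,0.087,-0.026],[0.017,-0.032,0.026,0.009,0.087,-0.026],[0,0,0,0,0,0]]'
python3 - <<'E'
from h import *
c=snap('wrist','w1'); cv2.imwrite('pics/w1x.png',cv2.resize(c['color'],(800,600),interpolation=cv2.INTER_CUBIC))
o=bot.get_obs();print(o['tool_pos'],o['tcp_rot'],o['time'],o['contact_force'])
E
```

```text
time: 0.78
tool_pos: [338.9, -243.1, 261.9]
tcp_rot: [3.142, -0.0, 0.389]
contact_force: [0.3, -0.7, -0.3]
grip_width: 91.7
finger_force: 0.0
time: 1.4
tool_pos: [458.1, -7.2, 278.1]
tcp_rot: [-3.135, -0.091, 0.419]
contact_force: [0.6, -0.3, -0.2]
grip_width: 91.9
finger_force: 0.0
time: 2.02
tool_pos: [486.8, 205.9, 220.2]
tcp_rot: [-3.129, -0.527, 0.547]
contact_force: [0.8, 0.4, -0.7]
grip_width: 92.0
finger_force: 0.0
time: 2.4
tool_pos: [497.2, 291.6, 195.2]
tcp_rot: [3.141, -0.694, 0.609]
contact_force: [0.4, 1.0, -0.0]
grip_width: 92.1
finger_force: 0.0
[498.60014905 290.63668126 196.55054853] [ 3.13769108 -0.69592552  0.60958872] 2.45 [ 0.34355088 -0.10671054  0.58822374]
```

View pics/w1x.png

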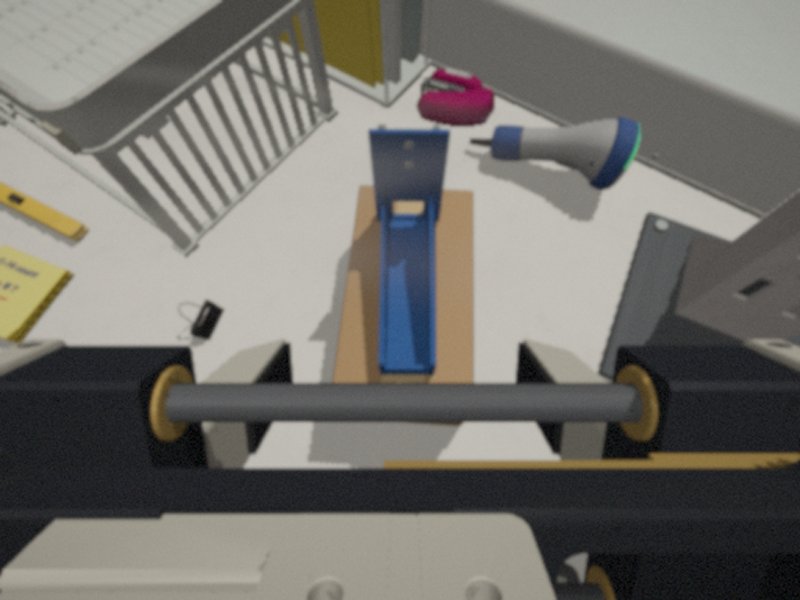

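Wrist view: the holder is nearly centred between the fingers; plate top corners (371,130),(447,131), front end (381,372),(434,373) in the enlarged picture.

```bash
python3 - <<'E'
from h import *
k=.64
H=[('w1',(-2,26,96),(371*k,130*k)),('w1',(-2,-26,96),(447*k,131*k)),('w1',(-134,19,14),(380*k,372*k)),('w1',(-134,-19,14),(435*k,373*k))]
p=fit(H,70,[627,381,.608])
q,r=state(); T=tool(p[2],.7); g=world(p,(-70,0,28),70)[0]; e=g+19*T.as_matrix()[:,2]
print(g,e); rows(q,r,e-40*T.as_matrix()[:,2],T,3); rows(e-40*T.as_matrix()[:,2],T,e,T,2)
E
```

```text
pose [6.31894e+02 3.79278e+02 6.01000e-01]
w1 (-2, 26, 96) [-1.9  1.2]
w1 (-2, -26, 96) [2.3 0.9]
w1 (-134, 19, 14) [-0.4 -0.7]
w1 (-134, -19, 14) [ 0.3 -1. ]
[574.1414982  339.72246936  98.        ] [584.24011863 346.63902892  83.46799844]
[[0.0019,0.0008,0.0375,-0.0006,0.0014,0.0023],[0.0019,0.0008,0.0375,-0.0006,0.0014,0.0023],[0.0018,0.0008,0.0375,-0.0006,0.0014,0.0023]]
[[0.0,0.0,0.02,0.0,0.0,0.0],[0.0,0.0,0.02,0.0,0.0,0.0]]
```

```bash
python3 -m crank '[[0.001,0.0008,0.037,0,0.0014,0.002],[0.001,0.0008,0.037,0,0.0014,0.002],[0.001,0.0008,0.037,0,0.0014,0.002],[0,0,0.020,0,0,0],[0,0,0.020,0,0,0]]'
python3 -m crank '[[0,0,0,0,0,0],[0,0,0,0,0,0],[0,0,0,0,0,0],[0,0,0,0,0,0]]' 0
python3 -m crank '[[0,0,0,0,0,0],[0,0,0,0,0,0]]'
```

```text
time: 3.08
tool_pos: [594.8, 329.4, 105.2]
tcp_rot: [-3.085, -0.678, 0.601]
contact_force: [0.7, -0.0, -0.6]
grip_width: 91.8
finger_force: 0.0
time: 3.58
tool_pos: [592.6, 330.7, 105.5]
tcp_rot: [-3.084, -0.677, 0.602]
contact_force: [-1.1, 1.9, 1.7]
grip_width: 56.5
finger_force: 1.4
time: 3.82
tool_pos: [592.8, 331.0, 105.5]
tcp_rot: [-3.083, -0.678, 0.602]
contact_force: [-5.3, 2.5, 5.5]
grip_width: 37.6
finger_force: 30.0
```

```bash
python3 - <<'E'
from h import *
o=bot.get_obs(); print(o['joint_positions'],o['tool_pos'],o['contact_force'],o['moment'],o['tau'])
c=snap('wrist','w2'); cv2.imwrite('pics/w2x.png',cv2.resize(c['color'],(800,600),interpolation=cv2.INTER_CUBIC))
E
```

```text
[0.27447245 0.5218483  1.86738077 1.15780204 0.28370005 0.1660324 ] [592.84863957 331.0242631  105.45127457] [-5.27764263  2.46153962  5.45633646] [0.52521945 0.43238874 0.54827704] [-2.22287133e+00 -4.33574510e+01 -1.78850949e+01  6.12204485e-01
 -1.48329400e+00  8.27223645e-03]
```

View pics/w2x.png

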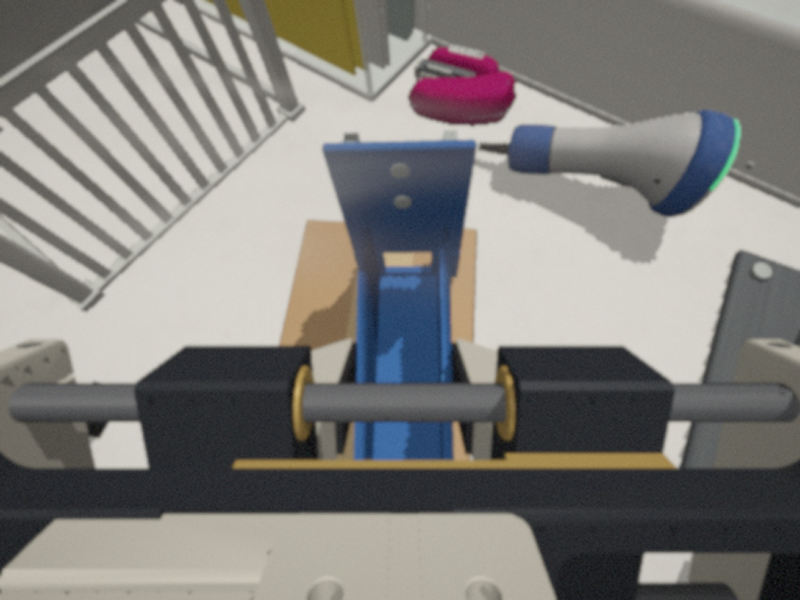

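The picture shows the holder gripped only at the wall tops and slid right on the carton: joint 5 hit its lower limit (0.28), so tilt 0.7 is out of reach here. I'll release, back off and model the arm to pick a feasible lean.

```bash
cat > lg.py <<'E'
from h import *
import json
o=bot.get_obs(); open('log.txt','a').write(json.dumps([list(map(float,o[k])) for k in('joint_positions','tool_pos','tcp_rot')])+'\n')
print(np.round(o['joint_positions'],3),np.round(o['tool_pos'],1),np.round(o['tcp_rot'],3),o['time'],np.round(o['contact_force'],1),round(o['grip_width'],1))
E
rm -f log.txt; python3 lg.py
python3 -m crank '[[0,0,0,0,0,0],[0,0,0,0,0,0],[0,0,0,0,0,0]]' 100 >/dev/null
python3 -m crank '[[0,0,-0.03,0,-0.02,0],[0,0,-0.03,0,-0.05,0],[0,0,-0.03,0,-0.05,0],[0,0,0,0,0,0]]' >/dev/null; python3 lg.py
python3 -m crank '[[0,0,0,0,-0.1,0],[0,0,0,0,-0.1,0],[0,0,0,0,0,0]]' >/dev/null; python3 lg.py
python3 -m crank '[[0,0,0.04,0,-0.1,0],[0,0,0,0,-0.1,0],[0,0,0,0,0,0]]' >/dev/null; python3 lg.py
```

```text
[0.274 0.522 1.867 1.158 0.284 0.166] [592.9 331.  105.5] [-3.083 -0.678  0.602] 3.875 [-3.9  3.5  5.6] 37.4
[0.247 0.339 1.831 0.504 0.511 0.807] [552.5 295.5 179.2] [-3.091 -0.562  0.611] 4.75 [0.1 0.2 0.9] 91.7
[0.288 0.401 1.647 0.231 0.781 1.089] [552.1 296.7 175.7] [-3.093 -0.359  0.622] 5.125 [0.1 0.2 0.3] 91.8
[0.333 0.548 1.463 0.11  0.995 1.215] [561.5 306.3 137.2] [-3.094 -0.159  0.632] 5.5 [ 0.5  1.1 -0.2] 91.6
```

```bash
cat > kin.py <<'E'
import json,numpy as np
from h import R,least_squares,tool
D=[json.loads(l) for l in open('log.txt')]+[[[-1.32700590,.342696881,1.5250222,-2.5e-5,1.27540977,-.146034512],[199.525,-485.628,226.741],[-3.1415,0,.3898]]]
def fk(k,q,s4,s6,c6):
    z=lambda a:R.from_euler('z',a); y=lambda a:R.from_euler('y',a)
    r3=z(q[0])*y(q[1]+q[2]); r5=r3*z(s4*q[3])*y(q[4])
    p=z(q[0]).apply([k[0],k[1],k[2]])+(z(q[0])*y(q[1])).apply([0,0,k[3]])+r3.apply([k[4],0,k[5]])+r5.apply([0,0,k[6]])
    return p,r5*z(s6*q[5]+c6)
def resid(k,s):
    e=[]
    for q,p,t in D:
        P,r=fk(k,q,*s); e+=list(P-p)+list(200*(r.inv()*R.from_euler('xyz',t)).as_rotvec())
    return np.array(e)
best=None
for s4 in(1,-1):
  for s6 in(1,-1):
    for c6 in(0,np.pi/2,np.pi,-np.pi/2):
        f=least_squares(lambda k:np.r_[resid(k,(s4,s6,c6)),1e-3*(k-[0,0,300,400,0,400,300])],[0,0,300,400,0,400,300])
        if best is None or f.cost<best[0]: best=(f.cost,f.x,(s4,s6,c6))
K,S=best[1:]
lo=np.array([-2.53,-.77,.04,-1,.28,-3.11]);hi=np.array([2.53,2.02,2.7,4.14,2.66,3.11])
def ik(p,r,q0=(.2,.4,1.7,.1,.7,1.2)):
    def e(q):
        P,rr=fk(K,q,*S); return np.r_[P-p,200*(rr.inv()*r).as_rotvec()]
    f=least_squares(e,np.clip(q0,lo+.01,hi-.01),bounds=(lo,hi)); return f.x,np.sqrt(2*f.cost)
if __name__=='__main__':
    print(best); print(np.abs(resid(K,S).reshape(-1,6)).max(1).round(1))
    from h import world
    hold=[630,380,.604]; seat=[725,106.5,.14]
    for t in(.3,.4,.45,.5,.55,.6):
        for nm,w,z in(('pick',hold,70),('home',seat,100),('pre',[665,98,.14],125)):
            T=tool(w[2],t); g=world(w,(-70,0,28),z)[0]+19*T.as_matrix()[:,2]
            for q0 in((.2,.4,1.7,.1,.7,1.2),(.2,.4,1.9,3.1,.5,-1.8)):
                q,c=ik(g,T,q0); print(t,nm,q.round(2),round(c,1))
E
python3 kin.py
```

```text
(np.float64(0.2054245134723341), array([ -0.87259905,  76.40447564, 223.723686  , 506.16786569,
        46.59171413, 380.80172272, 318.0649239 ]), (1, 1, 1.5707963267948966))
[0.1 0.1 0.2 0.2 0.3]
0.3 pick [0.39 0.61 1.58 0.1  0.67 1.29] 0.0
0.3 pick [0.39 0.61 1.58 0.1  0.67 1.29] 0.0
0.3 home [0.01 0.56 1.56 0.06 0.72 1.41] 0.0
0.3 home [0.01 0.56 1.56 0.06 0.72 1.41] 0.0
0.3 pre [-0.    0.43  1.7   0.06  0.71  1.39] 0.0
0.3 pre [-0.    0.43  1.7   0.06  0.71  1.39] 0.0
0.4 pick [0.38 0.58 1.67 0.18 0.51 1.21] 0.0
0.4 pick [0.38 0.58 1.67 0.18 0.51 1.21] 0.0
0.4 home [0.01 0.53 1.65 0.1  0.57 1.37] 0.0
0.4 home [0.01 0.53 1.65 0.1  0.57 1.37] 0.0
0.4 pre [-0.01  0.4   1.79  0.11  0.55  1.34] 0.0
0.4 pre [-0.01  0.4   1.79  0.11  0.55  1.34] 0.0
0.45 pick [0.38 0.57 1.71 0.24 0.43 1.15] 0.0
0.45 pick [0.38 0.57 1.71 0.24 0.43 1.15] 0.0
0.45 home [0.   0.52 1.69 0.13 0.48 1.34] 0.0
0.45 home [0.   0.52 1.69 0.13 0.48 1.34] 0.0
0.45 pre [-0.01  0.39  1.83  0.15  0.47  1.3 ] 0.0
0.45 pre [-0.01  0.39  1.83  0.15  0.47  1.3 ] 0.0
0.5 pick [0.37 0.56 1.75 0.32 0.36 1.06] 0.0
0.5 pick [0.37 0.56 1.75 0.32 0.36 1.06] 0.0
0.5 home [0.   0.51 1.74 0.17 0.4  1.29] 0.0
0.5 home [0.   0.51 1.74 0.17 0.4  1.29] 0.0
0.5 pre [-0.02  0.38  1.88  0.2   0.39  1.25] 0.0
0.5 pre [-0.02  0.38  1.88  0.2   0.39  1.25] 0.0
0.55 pick [0.37 0.56 1.79 0.46 0.28 0.92] 0.0
0.55 pick [0.37 0.56 1.79 0.46 0.28 0.92] 0.0
0.55 home [-0.    0.5   1.78  0.24  0.32  1.22] 0.0
0.55 home [-0.    0.5   1.78  0.24  0.32  1.22] 0.0
0.55 pre [-0.02  0.37  1.92  0.28  0.32  1.17] 0.0
0.55 pre [-0.02  0.37  1.92  0.28  0.32  1.17] 0.0
0.6 pick [0.35 0.55 1.8  0.61 0.28 0.76] 7.5
0.6 pick [0.35 0.55 1.8  0.61 0.28 0.76] 7.5
0.6 home [-0.01  0.5   1.8   0.33  0.28  1.13] 4.4
0.6 home [-0.01  0.5   1.8   0.33  0.28  1.13] 4.4
0.6 pre [-0.03  0.37  1.94  0.38  0.28  1.06] 4.7
0.6 pre [-0.03  0.37  1.94  0.38  0.28  1.06] 4.7
```

```bash
python3 - <<'E'
from h import *
k=.64
p=fit([('w2',(-2,26,96),(324*k,144*k)),('w2',(-2,-26,96),(474*k,142*k)),('w2',(-4,15,6),(357*k,262*k)),('w2',(-4,-15,6),(452*k,262*k))],70,[630,370,.604])
q,r=state(); T=tool(.604,.45); g=world(p,(-70,0,28),70)[0]; e=g-105*T.as_matrix()[:,2]
print(g,e); rows(q,r,e,T,4)
E
```

```text
pose [6.44854e+02 3.66729e+02 6.06000e-01]
w2 (-2, 26, 96) [-1.6 -1.4]
w2 (-2, -26, 96) [ 1.3 -1.1]
w2 (-4, 15, 6) [14.5  5.2]
w2 (-4, -15, 6) [-10.2   5.4]
[587.33191182 326.83958378  98.        ] [549.74114771 300.90101204 192.54694575]
[[-0.0009,-0.0013,-0.0141,-0.014,0.073,0.0049],[0.0001,-0.0011,-0.0142,-0.014,0.073,0.0049],[0.0011,-0.0009,-0.0141,-0.014,0.073,0.0049],[0.0021,-0.0008,-0.014,-0.014,0.073,0.0049]]
```

```bash
python3 -m crank '[[-0.001,-0.0013,-0.014,-0.014,0.073,0.005],[0,-0.001,-0.014,-0.014,0.073,0.005],[0.001,-0.001,-0.014,-0.014,0.073,0.005],[0.002,-0.001,-0.014,-0.014,0.073,0.005],[0,0,0,0,0,0]]' >/dev/null
python3 lg.py
python3 - <<'E'
from h import *
c=snap('wrist','w3'); cv2.imwrite('pics/w3x.png',cv2.resize(c['color'],(800,600),interpolation=cv2.INTER_CUBIC))
E
```

```text
[0.315 0.337 1.724 0.201 0.654 1.15 ] [547.9 299.4 194.4] [ 3.139 -0.451  0.603] 6.125 [ 0.3 -0.2  0.8] 91.8
```

View pics/w3x.png

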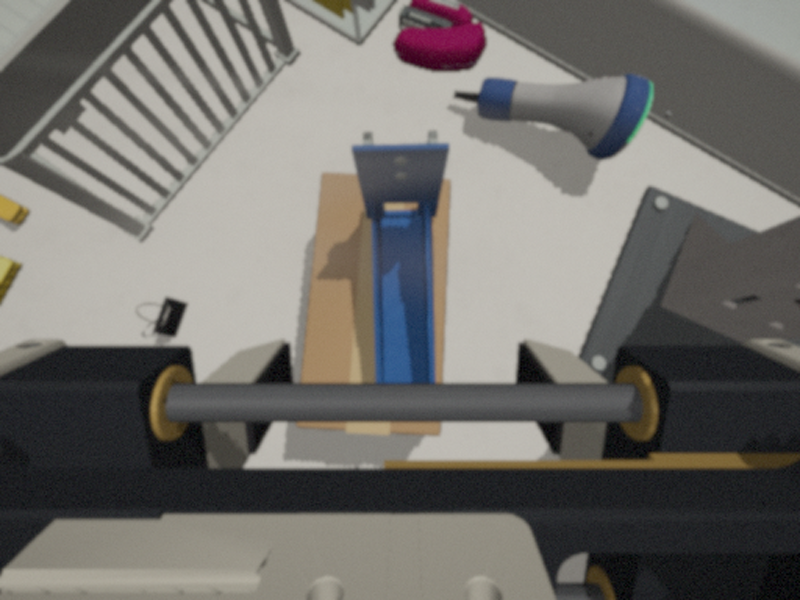

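```bash
python3 - <<'E'
from h import *
k=.64
p=fit([('w3',(-2,26,96),(352*k,147*k)),('w3',(-2,-26,96),(448*k,146*k)),('w3',(-4,26,0),(367*k,218*k)),('w3',(-4,-26,0),(437*k,215*k)),('w3',(12.5,18,88),(368*k,133*k)),('w3',(12.5,-18,88),(433*k,132*k))],70,[645,367,.604])
for y in(19,-19): print(proj('w3',world(p,[(-40,y,48),(-70,y,40),(-100,y,32)],70))/k)
q,r=state(); T=tool(p[2],.45); Z=T.as_matrix()[:,2]; g=world(p,(-70,0,28),70)[0]; e=g+19*Z
print(g,e); rows(q,r,e,T,5)
import kin; print(kin.ik(e,T))
E
```

```text
pose [6.43811e+02 3.65384e+02 6.19000e-01]
w3 (-2, 26, 96) [-0.4  0.4]
w3 (-2, -26, 96) [1.4 0.1]
w3 (-4, 26, 0) [-0.1  0.5]
w3 (-4, -26, 0) [-0.6  1.7]
w3 (12.5, 18, 88) [-0.1 -1.2]
w3 (12.5, -18, 88) [ 0.  -1.2]
[[371.70286943 244.86493135]
 [372.81080871 294.60458964]
 [373.89923167 343.46808551]]
[[432.69163855 243.85910762]
 [433.25727391 293.57489243]
 [433.81295213 342.41550784]]
[586.7798765  324.79491338  98.        ] [593.51305133 329.58696487  80.89150506]
[[-0.0001,0.0001,0.0251,0.0018,0.0,-0.0029],[-0.0001,0.0001,0.0251,0.0018,0.0,-0.0029],[-0.0001,0.0002,0.0251,0.0018,0.0,-0.0029],[-0.0001,0.0002,0.0251,0.0018,0.0,-0.0029],[-0.0001,0.0003,0.0251,0.0018,0.0,-0.0029]]
(array([0.33691066, 0.57615386, 1.69436802, 0.28039273, 0.45207538,
       1.06246628]), np.float64(2.040527300130395e-11))
```

The view agrees with the fit: holder unmoved upright, plate top at (352,147)–(448,146). Grasping.

```bash
python3 -m crank '[[0,0,0.025,0.002,0,-0.003],[0,0,0.025,0.002,0,-0.003],[0,0,0.025,0.002,0,-0.003],[0,0,0.025,0.002,0,-0.003],[0,0,0.025,0.002,0,-0.003]]' >/dev/null
python3 -m crank '[[0,0,0,0,0,0]]' >/dev/null; python3 lg.py
python3 -m crank '[[0,0,0,0,0,0],[0,0,0,0,0,0],[0,0,0,0,0,0],[0,0,0,0,0,0],[0,0,0,0,0,0]]' 0
python3 -m crank '[[0,0,0,0,0,0],[0,0,0,0,0,0]]' >/dev/null; python3 lg.py
```

```text
[0.339 0.581 1.691 0.278 0.456 1.066] [593.2 330.6  78.3] [-3.14  -0.445  0.619] 6.925 [ 0.9  0.8 -0.2] 91.5
time: 7.55
tool_pos: [594.0, 331.0, 81.5]
tcp_rot: [-3.141, -0.449, 0.62]
contact_force: [-0.2, 0.1, 0.7]
grip_width: 46.4
finger_force: 0.0
[0.339 0.577 1.69  0.277 0.456 1.066] [593.9 331.   81.3] [-3.141 -0.449  0.62 ] 7.8 [-1.2  0.2  1.1] 37.9
```

```bash
cat >> h.py <<'E'
def M(p,r):
    m=np.eye(4); m[:3,:3]=r.as_matrix(); m[:3,3]=p; return m
def MH(p,z): return M([p[0],p[1],z],R.from_euler('z',p[2]))
SEAT=[724.9,106.5,.14]
def target(HT,seat,off):   # tool pose that puts the held body at offset off in the seat frame
    m=MH(seat,100)@M(off,R.identity())@HT; return m[:3,3],R.from_matrix(m[:3,:3])
E
python3 - <<'E'
from h import *
import kin
q,r=state(); HT=np.linalg.inv(MH([643.8,365.4,.619],70))@M(q,r); np.save('HT.npy',HT)
up=q+[0,0,60]; rows(q,r,up,r,2)
e,T=target(HT,SEAT,[-70,0,30]); print(e,T.as_euler('xyz'),kin.ik(e,T)); rows(up,r,e,T,8)
E
```

```text
[[0.013,-0.0,-0.027,0.0,0.0,0.0],[0.013,-0.0,-0.027,0.0,0.0,0.0]]
[595.42446589  89.21840416 141.31664607] [-3.14127334 -0.44890576  0.14069228] (array([-0.01453372,  0.37124261,  1.84955199,  0.14621016,  0.48103511,
        1.30092048]), np.float64(2.0601397876724427e-13))
[[-0.0157,0.0247,-0.0076,-0.026,0.0,0.0539],[-0.0143,0.0257,-0.0069,-0.026,0.0,0.0539],[-0.0129,0.0266,-0.0062,-0.026,0.0,0.0539],[-0.0114,0.0274,-0.0055,-0.026,0.0,0.0539],[-0.0099,0.0281,-0.0048,-0.026,0.0,0.0539]]
[[-0.0084,0.0287,-0.0041,-0.026,0.0,0.0539],[-0.0068,0.0293,-0.0033,-0.026,0.0,0.0539],[-0.0053,0.0297,-0.0025,-0.026,0.0,0.0539]]
```

```bash
python3 -m crank '[[0.013,0,-0.027,0,0,0],[0.013,0,-0.027,0,0,0],[0,0,0,0,0,0]]' >/dev/null; python3 lg.py
python3 -m crank '[[-0.016,0.025,-0.0075,-0.026,0,0.054],[-0.014,0.026,-0.007,-0.026,0,0.054],[-0.013,0.0265,-0.006,-0.026,0,0.054],[-0.0115,0.0275,-0.0055,-0.026,0,0.054],[-0.010,0.028,-0.005,-0.026,0,0.054]]' >/dev/null
python3 -m crank '[[-0.0085,0.0285,-0.004,-0.026,0,0.054],[-0.007,0.029,-0.0035,-0.026,0,0.054],[-0.005,0.0295,-0.0025,-0.026,0,0.054],[0,0,0,0,0,0],[0,0,0,0,0,0]]' ; python3 lg.py
python3 - <<'E'
from h import *
c=snap('wrist','w4'); s=snap('scene','s4')
A=np.zeros((600,800,3),np.uint8)
A[:600,:480]=cv2.resize(c['color'][:300,136:376],(480,600),interpolation=cv2.INTER_CUBIC)
A[:480,480:]=cv2.resize(s['color'][160:280,160:240],(320,480),interpolation=cv2.INTER_CUBIC)
cv2.imwrite('pics/c4.png',A)
E
```

```text
[0.339 0.493 1.633 0.219 0.589 1.134] [594.9 331.3 143.1] [ 3.141 -0.452  0.62 ] 8.175 [ 0.8 -0.6 -4. ] 37.7
time: 9.43
tool_pos: [594.5, 89.6, 139.8]
tcp_rot: [-3.141, -0.446, 0.14]
contact_force: [0.1, 0.4, -3.2]
grip_width: 37.8
finger_force: 30.0
[-0.014  0.373  1.851  0.146  0.48   1.302] [594.5  89.6 139.8] [-3.141 -0.446  0.14 ] 9.425 [ 0.1  0.4 -3.2] 37.8
```

View pics/c4.png

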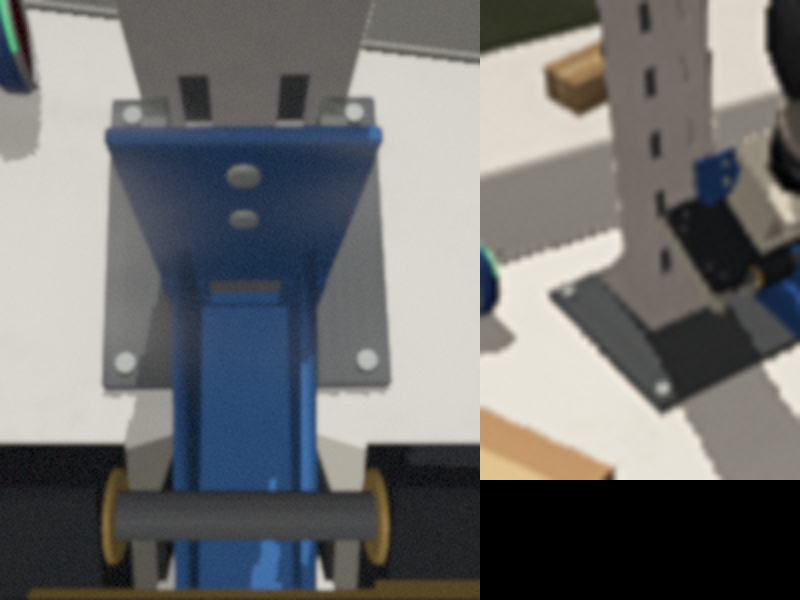

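```bash
python3 - <<'E'
from h import *
P=lambda X,Y:(136+X/2,Y/2)
for z in(135,195,255):print(z,[((u-136)*2,v*2) for u,v in proj('w4',world(SEAT,[(0,18,z+15),(0,18,z-15)],0)).round(1)])
st=[('w4',(-85,85,8),P(104,386)),('w4',(-85,-85,8),P(390,385))]
fit(st,0,SEAT)
for z in(195,255): fit(st+[('w4',(0,18,z+15),P(192,77)),('w4',(0,-18,z+15),P(293,77)),('w4',(0,18,z-15),P(198,121)),('w4',(0,-18,z-15),P(294,121))],0,SEAT)
q,r=state(); h=M(q,r)@np.linalg.inv(np.load('HT.npy')); print('predicted holder',h[:3,3],R.from_matrix(h[:3,:3]).as_euler('xyz'))
fit([('w4',(-2,26,96),P(107,131)),('w4',(-2,-26,96),P(381,131)),('w4',(-4,26,0),P(165,300)),('w4',(-4,-26,0),P(322,300)),('w4',(-4,15,6),P(205,293)),('w4',(-4,-15,6),P(283,293))],h[2,3],[653,96,.14])
E
```

```text
135 [(np.float64(194.39999999999998), np.float64(82.6)), (np.float64(201.39999999999998), np.float64(137.2))]
195 [(np.float64(170.2), np.float64(-103.4)), (np.float64(184.60000000000002), np.float64(7.4))]
255 [(np.float64(103.60000000000002), np.float64(-618.6)), (np.float64(147.2), np.float64(-282.0))]
pose [7.28614e+02 1.06881e+02 1.43000e-01]
w4 (-85, 85, 8) [-1.9 -0. ]
w4 (-85, -85, 8) [ 1.9 -0. ]
pose [6.88013e+02 1.01408e+02 1.40000e-01]
w4 (-85, 85, 8) [-4.1 35.4]
w4 (-85, -85, 8) [ 3.2 35.9]
w4 (0, 18, 210) [-13.2 -21.5]
w4 (0, -18, 210) [ 17.2 -21.6]
w4 (0, 18, 180) [-8.2  0.7]
w4 (0, -18, 180) [8.6 0.7]
pose [6.30288e+02 1.03683e+02 3.41000e-01]
w4 (-85, 85, 8) [  0.3 102.6]
w4 (-85, -85, 8) [ 9.5 70.8]
w4 (0, 18, 270) [-123.9   -3.3]
w4 (0, -18, 270) [ 16.2 -37. ]
w4 (0, 18, 240) [-70.4  51.3]
w4 (0, -18, 240) [ 1.  28.8]
predicted holder [654.96515472  97.62339174 128.96190116] [0.00034151 0.00145325 0.14064494]
pose [6.57295e+02 9.76990e+01 1.39000e-01]
w4 (-2, 26, 96) [-2.4 -4.2]
w4 (-2, -26, 96) [ 1.9 -4.2]
w4 (-4, 26, 0) [3.6 1.2]
w4 (-4, -26, 0) [-2.6  1.3]
w4 (-4, 15, 6) [-1.8  2. ]
w4 (-4, -15, 6) [2.2 2. ]
```

```bash
python3 - <<'E'
from h import *
P=lambda X,Y:(136+X/2,Y/2)
st=fit([('w4',(-85,85,8),P(104,386)),('w4',(-85,-85,8),P(390,385)),('w4',(0,18,150),P(193,76.5)),('w4',(0,-18,150),P(294,76.5))],0,SEAT)
q,r=state(); HT=np.load('HT.npy'); h=M(q,r)@np.linalg.inv(HT)
ob=[((-2,26,96),P(107,131)),((-2,-26,96),P(381,131)),((-4,26,0),P(165,300)),((-4,-26,0),P(322,300))]
f=lambda v:np.concatenate([proj('w4',(M(v[:3],R.from_euler('zy',[.14,v[3]]))@np.r_[l,1])[:3])[0]-uv for l,uv in ob])
print(f([*h[:3,3],0]).reshape(-1,2).round(1))
# body rotates about the pads: offset along grip
def g(v): # dx along, pitch about grasp point
    a=h@M([-70,0,28],R.identity())@M([v[0],0,v[1]],R.from_euler('y',v[2]))@M([70,0,-28],R.identity())
    return np.concatenate([proj('w4',(a@np.r_[l,1])[:3])[0]-uv for l,uv in ob])
for mask in ([1,0,0],[0,0,1],[1,0,1],[1,1,1]):
    k=least_squares(lambda v:g(v*np.array(mask)*[1,1,.01]),[0,0,0]); print(mask,k.x*[1,1,.01]*mask,k.cost, k.fun.round(1))
E
```

```text
pose [7.27525e+02 1.07839e+02 1.45000e-01]
w4 (-85, 85, 8) [-2.8  0.9]
w4 (-85, -85, 8) [1.1 0.6]
w4 (0, 18, 150) [-0.6 -0.4]
w4 (0, -18, 150) [ 0.9 -0.7]
[[-3.4  1.6]
 [ 1.5  1.4]
 [ 3.2  4.4]
 [-2.9  4.3]]
[1, 0, 0] [1.14074707 0.         0.        ] 26.240289918046955 [-3.2 -1.5  1.4 -1.7  3.2  2.9 -2.9  2.8]
[0, 0, 1] [ 0.          0.         -0.01116089] 34.98024180932025 [-4.   1.8  2.2  1.6  3.1  3.7 -2.7  3.6]
[1, 0, 1] [ 1.22642581  0.         -0.0170354 ] 23.36427069580738 [-4.2 -0.9  2.4 -1.1  3.   1.6 -2.7  1.6]
[1, 1, 1] [ 3.31556084 -3.34804944 -0.02086251] 13.907005166009151 [-1.7  0.1  0.  -0.1  3.7  0.1 -3.3  0.1]
```

```bash
sed -i 's/^SEAT=.*/SEAT=[726.5,107.3,.142]/' h.py; python3 - <<'E'
from h import *
q,r=state(); HT=np.load('HT.npy')
a=target(HT,SEAT,[-22,0,18.5]); b=target(HT,SEAT,[-2,0,18.5])
print(q,a[0],b[0]); rows(q,r,*a,3); rows(*a,*b,4)
E
```

```text
[594.82648782  90.06950367 140.36695734] [644.57616464  96.55260461 129.81664607] [664.37486323  99.38306993 129.81664607]
[[0.0136,0.0002,0.0104,0.0001,0.0005,-0.0005],[0.0135,0.0002,0.0104,0.0001,0.0005,-0.0005],[0.0135,0.0002,0.0104,0.0001,0.0005,-0.0005]]
[[0.0045,0.0,0.0022,0.0,0.0,0.0],[0.0045,0.0,0.0022,0.0,0.0,0.0],[0.0045,0.0,0.0022,0.0,0.0,0.0],[0.0045,0.0,0.0022,0.0,0.0,0.0]]
```

```bash
python3 -m crank '[[0.0135,0,0.0105,0,0,0],[0.0135,0,0.0105,0,0,0],[0.0135,0,0.0105,0,0,0],[0,0,0,0,0,0]]' >/dev/null; python3 lg.py
python3 -m crank '[[0.0045,0,0.0022,0,0,0],[0.0022,0,0.0011,0,0,0],[0,0,0,0,0,0]]' >/dev/null; python3 lg.py
python3 -m crank '[[0.0022,0,0.0011,0,0,0],[0.0022,0,0.0011,0,0,0],[0,0,0,0,0,0]]' >/dev/null; python3 lg.py
```

```text
[0.002 0.466 1.726 0.125 0.508 1.336] [645.3  97.2 129.7] [-3.141 -0.448  0.141] 10.025 [ 0.1  0.4 -3.6] 38.0
[0.003 0.475 1.707 0.121 0.517 1.342] [652.3  97.4 130.4] [-3.141 -0.449  0.14 ] 10.4 [-0.6 -0.3 -3.5] 37.6
[0.004 0.484 1.693 0.118 0.523 1.346] [657.4  98.1 130.3] [-3.141 -0.449  0.14 ] 10.775 [ 0.3 -0.1 -3.2] 38.0
```

```bash
python3 -m crank '[[0.0022,0,0.0011,0,0,0],[0.0022,0,0.0011,0,0,0],[0,0,0,0,0,0]]' >/dev/null; python3 lg.py
python3 -m crank '[[0.0018,0,0.0009,0,0,0],[0,0,0,0,0,0]]' >/dev/null; python3 lg.py
python3 -m crank '[[0.0018,0,0.0009,0,0,0],[0,0,0,0,0,0]]' >/dev/null; python3 lg.py
```

```text
[0.006 0.491 1.679 0.116 0.529 1.349] [662.3  98.8 130.1] [-3.141 -0.449  0.14 ] 11.15 [ 0.5  0.3 -3.1] 37.4
[0.006 0.494 1.673 0.115 0.531 1.351] [664.2  99.  130.1] [-3.141 -0.449  0.14 ] 11.4 [-0.2 -0.3 -4. ] 37.7
[0.007 0.497 1.668 0.114 0.534 1.352] [666.2  99.3 130.1] [-3.141 -0.449  0.14 ] 11.65 [-0.2  0.2 -2.7] 37.9
```

```bash
python3 -m crank '[[0.0013,0,0.0006,0,0,0],[0,0,0,0,0,0]]' >/dev/null; python3 lg.py
python3 -m crank '[[0.0013,0,0.0006,0,0,0],[0,0,0,0,0,0]]' >/dev/null; python3 lg.py
```

```text
[0.007 0.499 1.665 0.113 0.537 1.353] [666.6  99.4 129.8] [-3.141 -0.447  0.14 ] 11.9 [-5.4 -1.1 -0.8] 37.7
[0.007 0.5   1.662 0.112 0.541 1.354] [666.7  99.5 129.5] [-3.141 -0.444  0.141] 12.15 [-12.3  -3.2   3.4] 37.8
```

```bash
python3 -m crank '[[-0.0015,0,-0.0008,0,0,0],[-0.0022,0,0.0045,0,0,0],[0,0,0,0,0,0]]' >/dev/null; python3 lg.py
python3 -m crank '[[-0.0018,0,0.0036,0,0,0],[0,0,0,0,0,0]]' >/dev/null; python3 lg.py
python3 -m crank '[[-0.0013,0,0.0027,0,0,0],[0,0,0,0,0,0]]' >/dev/null; python3 lg.py
```

```text
[0.007 0.505 1.671 0.116 0.525 1.35 ] [666.2  99.5 124.9] [-3.141 -0.447  0.14 ] 12.525 [-7.5 -2.1  0.7] 37.9
[0.007 0.51  1.675 0.118 0.517 1.348] [665.8  99.4 121.1] [-3.141 -0.447  0.14 ] 12.775 [-10.8  -1.5   4.6] 37.9
[0.007 0.513 1.679 0.119 0.51  1.346] [665.6  99.4 118.1] [-3.141 -0.446  0.141] 13.025 [-12.7  -2.8   4.6] 38.2
```

```bash
python3 -m crank '[[-0.0022,0,0.0022,0,0,0],[0,0,0,0,0,0]]' >/dev/null; python3 lg.py
python3 -m crank '[[-0.0013,0,0.0027,0,0,0],[0,0,0,0,0,0]]' >/dev/null; python3 lg.py
python3 -m crank '[[-0.0009,0,0.0018,0,0,0],[0,0,0,0,0,0]]' >/dev/null; python3 lg.py
python3 -m crank '[[-0.0009,0,0.0018,0,0,0],[0,0,0,0,0,0]]' >/dev/null; python3 lg.py
```

```text
[0.007 0.516 1.684 0.121 0.501 1.344] [665.2  99.3 115.6] [-3.141 -0.448  0.14 ] 13.275 [-11.2  -1.    5.1] 37.9
[0.007 0.52  1.687 0.123 0.494 1.342] [665.   99.3 112.3] [-3.141 -0.447  0.14 ] 13.525 [-10.3  -2.6   4.6] 37.6
[0.007 0.523 1.689 0.124 0.489 1.341] [665.   99.3 110.3] [-3.141 -0.447  0.14 ] 13.775 [-10.6  -1.4   3.4] 38.0
[0.007 0.526 1.691 0.125 0.485 1.339] [665.   99.3 108.3] [-3.141 -0.447  0.14 ] 14.025 [-10.5  -1.9   3.4] 37.9
```

```bash
python3 -m crank '[[-0.0009,0,0.0018,0,0,0],[0,0,0,0,0,0]]' >/dev/null; python3 lg.py
python3 - <<'E'
from h import *
c=snap('wrist','w5'); s=snap('scene','s5')
A=np.zeros((600,800,3),np.uint8)
A[:600,:480]=cv2.resize(c['color'][:300,136:376],(480,600),interpolation=cv2.INTER_CUBIC)
A[:480,480:]=cv2.resize(s['color'][160:280,160:240],(320,480),interpolation=cv2.INTER_CUBIC)
cv2.imwrite('pics/c5.png',A)
E
```

```text
[0.007 0.529 1.692 0.126 0.48  1.338] [665.   99.3 106.3] [-3.141 -0.447  0.14 ] 14.275 [-10.4  -2.5   3.9] 38.0
```

View pics/c5.png

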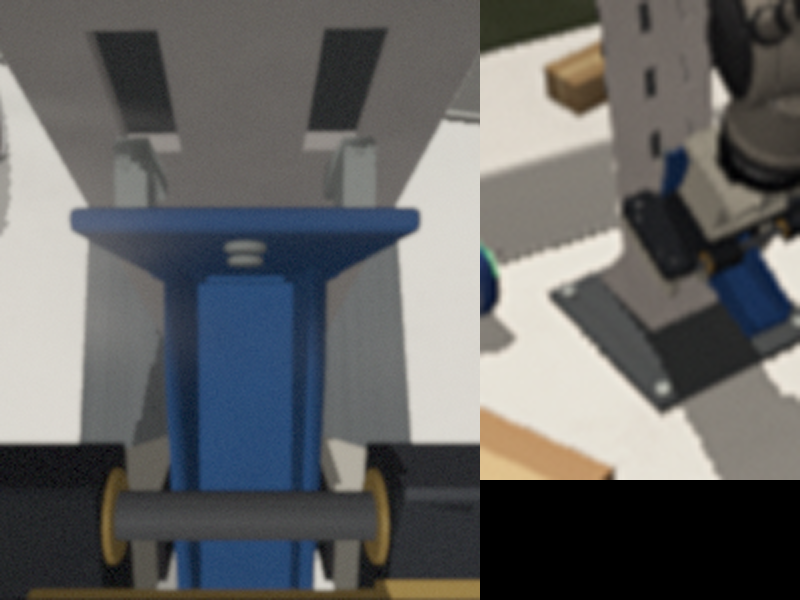

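The picture shows the holder pitched in the pads: plate edge-on at rows 207–235 and the upper hooks (135,145),(358,145) visible outside, just below a slot pair. Estimating its tilt before mending.

```bash
python3 - <<'E'
from h import *
P=lambda X,Y:np.array((136+X/2,Y/2))
q,r=state(); h=M(q,r)@np.linalg.inv(np.load('HT.npy')); S=np.linalg.inv(MH(SEAT,100))
ob=[((0,26,96),P(72,211)),((0,-26,96),P(419,211)),((-4,15,4),P(198,277)),((-4,-15,4),P(293,277)),((12.5,18,89),P(133,138)),((12.5,-18,89),P(358,138))]
def A(v): return h@M([-70,0,28],R.identity())@M([v[0],0,v[1]],R.from_euler('y',v[2]*.01))@M([70,0,-28],R.identity())
g=lambda v:np.concatenate([proj('w5',(A(v)@np.r_[l,1])[:3])[0]-uv for l,uv in ob])
for m in([1,1,1],[0,0,1],[1,0,1]):
    k=least_squares(lambda v:g(v*np.array(m)),[0,0,0]); a=A(k.x*m)
    print(m,k.x*m,k.fun.round(1)); s=S@a; print('in seat',s[:3,3].round(1),R.from_matrix(s[:3,:3]).as_euler('xyz').round(3),'hooks top',(s@[12.5,0,89,1]).round(1),'low hook',(s@[12.5,0,29,1]).round(1),'tongue low',(s@[9,0,6,1]).round(1))
print(proj('w5',world(SEAT,[(0,18,180),(0,-18,180),(0,18,210),(0,-18,210)],0))*2-[272,0])
E
```

```text
[1, 1, 1] [ -0.12213977  -3.65750644 -31.37174502] [-0.4 -0.  -0.4 -0.1  0.2 -0.  -0.6 -0.  -0.5  0.1 -0.3  0. ]
in seat [ 3.7 -0.3 14.1] [ 0.    -0.312 -0.002] hooks top [-11.7  -0.3 102.7   1. ] low hook [ 6.7 -0.3 45.6  1. ] tongue low [10.4 -0.3 22.6  1. ]
[0, 0, 1] [  0.           0.         -34.14151012] [-6.5 -1.1  5.6 -1.2 -0.6 -3.6  0.1 -3.6 -4.5 -4.3  3.6 -4.4]
in seat [ 3.9 -0.3 19.9] [ 0.    -0.34  -0.002] hooks top [-13.9  -0.3 107.9   1. ] low hook [ 6.1 -0.3 51.4  1. ] tongue low [10.4 -0.3 28.5  1. ]
[1, 0, 1] [ -2.91049867  -0.         -29.76619608] [-4.  -0.5  3.1 -0.6 -0.3  2.8 -0.2  2.7 -2.5 -1.1  1.7 -1.2]
in seat [ 0.8 -0.3 16.6] [ 0.    -0.296 -0.002] hooks top [-13.2  -0.3 105.4   1. ] low hook [ 4.3 -0.3 48.   1. ] tongue low [ 7.7 -0.3 24.9  1. ]
[[155.60282482 156.22197702]
 [330.94469111 155.74019921]
 [122.63640281  37.52070661]
 [362.346157    36.8028875 ]]
```

```bash
python3 - <<'E'
from h import *
import kin
c=fit([('top0',(95,50,70),(125.7,177.2)),('top0',(95,-50,70),(150.3,161.7)),('top0',(-95,-50,70),(180,208.8)),('top0',(-95,50,70),(152.8,223))],0,[590,330,.6])
q,r=state(); h=M(q,r)@np.linalg.inv(np.load('HT.npy'))
a=h@M([-70,0,28],R.identity())@M([-.1,0,-3.66],R.from_euler('y',-.3137))@M([70,0,-28],R.identity())
HT=np.linalg.inv(a)@M(q,r); np.save('HT2.npy',HT)
# withdraw 65 mm along -x of the seat, then up 60
b=q-65*np.array([np.cos(.142),np.sin(.142),0]); rows(q,r,b,r,4)
u=b+[0,0,60]; rows(b,r,u,r,2)
m=world(c,(67,0,0),0)[0]; print(m)
def tg(z): 
    x=MH([m[0],m[1],c[2]],z)@HT; return x[:3,3],R.from_matrix(x[:3,:3])
e=tg(100); print(e[0],e[1].as_euler('xyz'),kin.ik(*e)); rows(u,r,*e,9); f=tg(72); rows(*e,*f,2)
E
```

```text
pose [5.76825e+02 3.42389e+02 5.61000e-01]
top0 (95, 50, 70) [-0.  -0.4]
top0 (95, -50, 70) [0.2 0.1]
top0 (-95, -50, 70) [-1.4 -0.3]
top0 (-95, 50, 70) [0.9 0.7]
[[-0.0147,0.0,-0.007,0.0,0.0,0.0],[-0.0147,0.0,-0.007,0.0,0.0,0.0],[-0.0147,0.0,-0.007,0.0,0.0,0.0],[-0.0147,0.0,-0.007,0.0,0.0,0.0]]
[[0.013,-0.0,-0.0271,0.0,0.0,0.0],[0.013,-0.0,-0.0271,0.0,0.0,0.0]]
[633.55430334 378.03686701   0.        ]
[578.00907699 344.26033792 112.6869515 ] [-3.14105775 -0.13520583  0.56166611] (array([0.41362534, 0.63595452, 1.3708257 , 0.02423915, 1.00127946,
       1.4110135 ]), np.float64(2.867016657101605e-13))
[[-0.0013,-0.0283,0.006,0.0135,-0.0342,-0.045],[0.0002,-0.0283,0.0064,0.0135,-0.0342,-0.045],[0.0017,-0.0281,0.0068,0.0135,-0.0342,-0.045],[0.0032,-0.0279,0.0071,0.0135,-0.0342,-0.045],[0.0047,-0.0276,0.0073,0.0135,-0.0342,-0.045]]
[[0.0062,-0.0273,0.0075,0.0135,-0.0342,-0.045],[0.0077,-0.0269,0.0076,0.0135,-0.0342,-0.045],[0.0091,-0.0264,0.0077,0.0135,-0.0342,-0.045],[0.0106,-0.0258,0.0077,0.0135,-0.0342,-0.045]]
[[-0.0019,0.0,0.0139,0.0,0.0,0.0],[-0.0019,0.0,0.0139,0.0,0.0,0.0]]
```

```bash
python3 -m crank '[[-0.007,0,-0.0035,0,0,0],[-0.0075,0,-0.0035,0,0,0],[0,0,0,0,0,0]]' >/dev/null; python3 lg.py
python3 -m crank '[[-0.0147,0,-0.007,0,0,0],[-0.0147,0,-0.007,0,0,0],[-0.0147,0,-0.007,0,0,0],[0.013,0,-0.027,0,0,0],[0.013,0,-0.027,0,0,0]]' >/dev/null; python3 lg.py
python3 -m crank '[[-0.001,-0.028,0.006,0.0135,-0.034,-0.045],[0,-0.028,0.0065,0.0135,-0.034,-0.045],[0.002,-0.028,0.007,0.0135,-0.034,-0.045],[0.003,-0.028,0.007,0.0135,-0.034,-0.045],[0.005,-0.0275,0.0075,0.0135,-0.034,-0.045]]' >/dev/null
python3 -m crank '[[0.006,-0.027,0.0075,0.0135,-0.034,-0.045],[0.008,-0.027,0.0075,0.0135,-0.034,-0.045],[0.009,-0.0265,0.0075,0.0135,-0.034,-0.045],[0.0105,-0.026,0.0075,0.0135,-0.034,-0.045],[0,0,0,0,0,0]]' >/dev/null; python3 lg.py
python3 -m crank '[[-0.002,0,0.012,0,0,0],[-0.001,0,0.008,0,0,0],[0,0,0,0,0,0]]' >/dev/null; python3 lg.py
```

```text
[0.002 0.506 1.738 0.136 0.457 1.324] [649.4  97.  106. ] [-3.141 -0.448  0.14 ] 14.75 [ 0.8  0.4 -3.1] 37.9
[-0.012  0.346  1.802  0.126  0.553  1.327] [601.7  90.1 166.6] [-3.141 -0.449  0.14 ] 15.375 [ 1.3  0.3 -3. ] 37.6
[0.415 0.639 1.367 0.024 0.998 1.41 ] [579.6 345.8 111.7] [ 3.141 -0.138  0.564] 16.625 [ 0.4 -1.5 -3. ] 37.6
[0.411 0.659 1.393 0.024 0.955 1.409] [579.  342.6  91.1] [ 3.141 -0.136  0.56 ] 17.0 [ 0.  -0.3 -2.6] 38.1
```

```bash
python3 -m crank '[[-0.001,0,0.005,0,0,0],[0,0,0,0,0,0]]' >/dev/null; python3 lg.py
python3 -m crank '[[0,0,0.002,0,0,0],[0,0,0,0,0,0]]' >/dev/null; python3 lg.py
python3 -m crank '[[0,0,0.002,0,0,0],[0,0,0,0,0,0]]' >/dev/null; python3 lg.py
```

```text
[0.412 0.664 1.397 0.025 0.945 1.408] [579.1 343.2  86.9] [ 3.141 -0.138  0.561] 17.25 [-0.2 -0.2 -3.4] 37.8
[0.412 0.666 1.397 0.025 0.941 1.408] [579.5 343.7  85.2] [ 3.141 -0.138  0.562] 17.5 [ 1.   0.4 -3.5] 37.9
[0.412 0.669 1.398 0.025 0.938 1.408] [579.6 343.8  83. ] [ 3.141 -0.138  0.562] 17.75 [ 0.4  0.3 -2.9] 38.0
```

```bash
python3 -m crank '[[0,0,0.0015,0,0,0],[0,0,0,0,0,0]]' >/dev/null; python3 lg.py
python3 -m crank '[[0,0,0.0015,0,0,0],[0,0,0,0,0,0]]' >/dev/null; python3 lg.py
python3 - <<'E'
from h import *
import kin
q,r=state(); a=M(q,r)@np.linalg.inv(np.load('HT2.npy')); print(a[:3,3],R.from_matrix(a[:3,:3]).as_euler('xyz'))
p=[a[0,3],a[1,3],R.from_matrix(a[:3,:3]).as_euler('xyz')[2]]
b=q-75*r.as_matrix()[:,2]; rows(q,r,b,r,2)
T=tool(p[2],.5); e=world(p,(-34,0,30),70)[0]-86*T.as_matrix()[:,2]; rows(b,r,e,T,4); print(kin.ik(e,T))
E
```

```text
[0.412 0.671 1.399 0.025 0.935 1.408] [579.8 343.9  81.6] [ 3.141 -0.138  0.561] 18.0 [ 0.2 -0.6 -3.1] 37.9
[0.412 0.673 1.4   0.025 0.932 1.408] [580.1 344.1  80.4] [ 3.141 -0.138  0.561] 18.25 [ 0.7  0.8 -2.9] 38.0
[635.73634124 377.83020922  67.88345746] [-0.00113189 -0.00319809  0.56069319]
[[0.0,-0.0,-0.0375,0.0,0.0,0.0],[0.0,-0.0,-0.0375,0.0,0.0,0.0]]
[[0.0008,0.0003,-0.0052,0.0001,0.0904,0.0002],[0.0012,0.0003,-0.0051,0.0001,0.0904,0.0002],[0.0017,0.0003,-0.0049,0.0001,0.0904,0.0002],[0.0021,0.0003,-0.0048,0.0001,0.0904,0.0002]]
(array([0.37554097, 0.41122404, 1.69061567, 0.16874252, 0.55334766,
       1.26394709]), np.float64(2.702720236235311e-13))
```

```bash
for i in 1; do python3 -m crank '[[0,0,0.0015,0,0,0],[0,0,0,0,0,0]]' >/dev/null; python3 lg.py
python3 -m crank '[[0,0,0.0015,0,0,0],[0,0,0,0,0,0]]' >/dev/null; python3 lg.py
python3 -m crank '[[0,0,0.0015,0,0,0],[0,0,0,0,0,0]]' >/dev/null; python3 lg.py; done
```

```text
[0.412 0.674 1.4   0.025 0.931 1.408] [580.3 344.2  79.8] [ 3.141 -0.139  0.562] 18.5 [-4.  -3.   5.2] 37.7
[0.412 0.675 1.4   0.025 0.928 1.408] [580.6 344.3  78.7] [ 3.141 -0.14   0.562] 18.75 [-5.6 -2.4  7.8] 37.9
[0.412 0.675 1.401 0.025 0.927 1.408] [580.7 344.3  78.7] [ 3.141 -0.14   0.562] 19.0 [-9.6 -5.5 17.8] 37.6
```

```bash
python3 -m crank '[[0,0,-0.001,0,0,0],[0,0,0,0,0,0],[0,0,0,0,0,0],[0,0,0,0,0,0]]' 100 >/dev/null
python3 -m crank '[[0,0,-0.0375,0,0,0],[0,0,-0.0375,0,0,0],[0.001,0,-0.005,0,0.09,0],[0.001,0,-0.005,0,0.09,0],[0.002,0,-0.005,0,0.09,0]]' >/dev/null
python3 -m crank '[[0.002,0,-0.005,0,0.09,0],[0,0,0,0,0,0]]' >/dev/null; python3 lg.py
python3 - <<'E'
from h import *
c=snap('wrist','w6'); cv2.imwrite('pics/w6x.png',cv2.resize(c['color'][:288,64:448],(800,600),interpolation=cv2.INTER_CUBIC))
E
```

```text
[0.378 0.416 1.693 0.167 0.549 1.267] [570.9 338.4 171.6] [ 3.141 -0.496  0.561] 20.375 [ 0.2 -0.3 -0.1] 91.9
```

View pics/w6x.png

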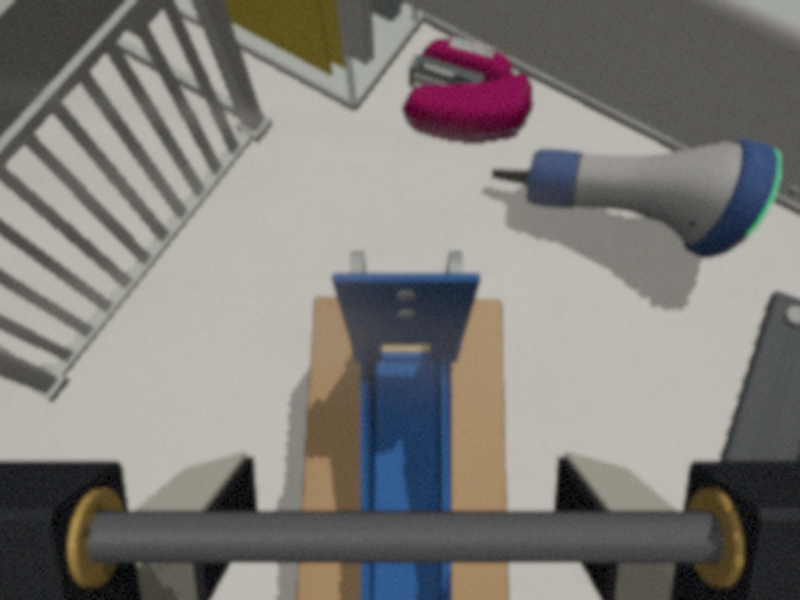

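The holder stands level on the carton again: plate top corners (333,278),(478,277), hook tips (357,252),(454,251), plate foot (358,361),(456,360).

```bash
python3 - <<'E'
from h import *
import kin
P=lambda X,Y:(64+X*.48,Y*.48)
p=fit([('w6',(0,26,96),P(333,276)),('w6',(0,-26,96),P(479,276)),('w6',(12.5,18,89),P(357,251)),('w6',(12.5,-18,89),P(455,251)),('w6',(-4,15,4),P(374,353)),('w6',(-4,-15,4),P(440,353)),('w6',(-4,26,0),P(357,361)),('w6',(-4,-26,0),P(457,361))],70,[636,378,.561])
q,r=state()
T=tool(p[2],.5); g=world(p,(-34,0,30),70)[0]; e=g+19*T.as_matrix()[:,2]; print(g,e,kin.ik(e,T)[0]); rows(q,r,e,T,5)
for S in (SEAT,[729.5,107.5,.142]):
  for dz in(20,0):
    t=tool(.142,.5); h=world(S,(-34,0,30+dz),100)[0]+19*t.as_matrix()[:,2]; print(kin.ik(h,t))
E
```

```text
pose [6.34598e+02 3.76220e+02 5.66000e-01]
w6 (0, 26, 96) [-0.6 -1.3]
w6 (0, -26, 96) [ 1.2 -1.7]
w6 (12.5, 18, 89) [-0.  -0.4]
w6 (12.5, -18, 89) [ 0.3 -0.7]
w6 (-4, 15, 4) [1.2 4. ]
w6 (-4, -15, 4) [-2.   3.9]
w6 (-4, 26, 0) [-0.7  1.4]
w6 (-4, -26, 0) [-0.1  1.1]
[605.90628747 357.97717695 100.        ] [613.59316777 362.86464103  83.32593132] [0.3885245  0.60975026 1.64301265 0.21741953 0.40402877 1.21397174]
[[0.0,0.0004,0.0202,0.0006,0.0007,-0.0009],[0.0,0.0004,0.0202,0.0006,0.0007,-0.0009],[0.0,0.0004,0.0202,0.0006,0.0007,-0.0009],[-0.0,0.0004,0.0202,0.0006,0.0007,-0.0009],[-0.0,0.0004,0.0202,0.0006,0.0007,-0.0009]]
(array([0.01051309, 0.53612298, 1.61024329, 0.13088901, 0.50248281,
       1.34039149]), np.float64(2.9094978969335635e-13))
(array([0.01051309, 0.56256992, 1.62896012, 0.14271883, 0.45774009,
       1.32705713]), np.float64(1.158140075952101e-11))
(array([0.01081679, 0.54076741, 1.60150103, 0.1296317 , 0.50651279,
       1.34201596]), np.float64(2.4418577393812943e-13))
(array([0.01081679, 0.56704899, 1.62019032, 0.14117474, 0.46195266,
       1.32897674]), np.float64(6.287776000703183e-12))
```

```bash
python3 -m crank '[[0,0.0004,0.020,0.0006,0.0007,-0.001],[0,0.0004,0.020,0.0006,0.0007,-0.001],[0,0.0004,0.020,0.0006,0.0007,-0.001],[0,0.0004,0.020,0.0006,0.0007,-0.001],[0,0.0004,0.0205,0.0006,0.0007,-0.001]]' >/dev/null
python3 -m crank '[[0,0,0,0,0,0],[0,0,0,0,0,0],[0,0,0,0,0,0],[0,0,0,0,0,0],[0,0,0,0,0,0]]' 0 >/dev/null
python3 -m crank '[[0,0,0,0,0,0],[0,0,0,0,0,0],[0,0,0,0,0,0]]' >/dev/null; python3 lg.py
python3 - <<'E'
from h import *
import kin
SEAT=[729,107.5,.142]
q,r=state(); HT=np.linalg.inv(MH([634.6,376.2,.566],70))@M(q,r); np.save('HT3.npy',HT); print(HT[:3,3],R.from_matrix(HT[:3,:3]).as_euler('xyz'))
up=q+[0,0,60]; rows(q,r,up,r,2)
e=target(HT,SEAT,[-60,0,28]); print(e[0]); rows(up,r,*e,8)
f=target(HT,SEAT,[-20,0,19.5]); rows(*e,*f,2); print(f[0],target(HT,SEAT,[0,0,19.5])[0])
E
```

```text
[0.389 0.609 1.644 0.219 0.403 1.211] [613.8 363.2  84.2] [ 3.141 -0.502  0.568] 22.05 [-2.8  1.3  3.5] 37.9
[-24.54169559   0.23728598  14.19948442] [ 3.14122086e+00 -5.02145781e-01  1.67053835e-03]
[[0.0144,0.0,-0.0263,0.0,0.0,0.0],[0.0144,0.0,-0.0263,0.0,0.0,0.0]]
[645.27564103  95.77028079 142.19948442]
[[-0.013,0.0303,-0.0068,-0.0255,-0.0,0.0465],[-0.0115,0.031,-0.006,-0.0255,-0.0,0.0465],[-0.0101,0.0317,-0.0052,-0.0255,-0.0,0.0465],[-0.0086,0.0322,-0.0044,-0.0255,-0.0,0.0465],[-0.0071,0.0327,-0.0036,-0.0255,-0.0,0.0465]]
[[-0.0056,0.0331,-0.0028,-0.0255,-0.0,0.0465],[-0.004,0.0334,-0.0019,-0.0255,-0.0,0.0465],[-0.0025,0.0336,-0.0011,-0.0255,-0.0,0.0465]]
[[0.0155,0.0,0.0134,0.0,0.0,0.0],[0.0155,0.0,0.0134,0.0,0.0,0.0]]
[684.87303822 101.43121144 133.69948442] [704.67173681 104.26167676 133.69948442]
```

```bash
python3 -m crank '[[0.0144,0,-0.0263,0,0,0],[0.0144,0,-0.0263,0,0,0],[-0.013,0.030,-0.007,-0.0255,0,0.0465],[-0.0115,0.031,-0.006,-0.0255,0,0.0465],[-0.010,0.0315,-0.005,-0.0255,0,0.0465]]' >/dev/null
python3 -m crank '[[-0.0085,0.032,-0.0045,-0.0255,0,0.0465],[-0.007,0.033,-0.0035,-0.0255,0,0.0465],[-0.0055,0.033,-0.003,-0.0255,0,0.0465],[-0.004,0.0335,-0.002,-0.0255,0,0.0465],[-0.0025,0.0335,-0.001,-0.0255,0,0.0465]]' >/dev/null
python3 -m crank '[[0,0,0,0,0,0]]' >/dev/null; python3 lg.py
python3 - <<'E'
from h import *
SEAT=[729,107.5,.142]; HT=np.load('HT3.npy'); q,r=state(); f=target(HT,SEAT,[-20,0,19.5]); rows(q,r,*f,3)
E
```

```text
[-0.007  0.437  1.765  0.162  0.45   1.295] [644.5  94.  140.9] [ 3.141 -0.499  0.14 ] 23.425 [ 0.6  1.5 -3.3] 37.8
[[0.0109,-0.0006,0.0086,0.0005,0.001,-0.001],[0.0108,-0.0006,0.0087,0.0005,0.001,-0.001],[0.0108,-0.0005,0.0087,0.0005,0.001,-0.001]]
```

```bash
python3 -m crank '[[0.011,-0.0007,0.0085,0.0005,0.001,-0.001],[0.011,-0.0007,0.0085,0.0005,0.001,-0.001],[0.0108,-0.0007,0.0085,0.0005,0.001,-0.001],[0,0,0,0,0,0]]' >/dev/null; python3 lg.py
python3 -m crank '[[0.0044,0,0.0024,0,0,0],[0.0044,0,0.0024,0,0,0],[0,0,0,0,0,0]]' >/dev/null; python3 lg.py
python3 - <<'E'
from h import *
HT=np.load('HT3.npy')
def st(n=6):
    P=[];
    for i in range(n):
        q,r=state(); P.append(q)
    return np.mean(P,0),r
q,r=st(); h=np.linalg.inv(MH([729,107.8,.142],100))@M(q,r)@np.linalg.inv(HT); print(q,'holder in seat',h[:3,3],R.from_matrix(h[:3,:3]).as_euler('xyz'))
E
```

```text
[0.011 0.509 1.657 0.142 0.479 1.325] [686.2 104.7 135. ] [ 3.141 -0.505  0.148] 23.925 [-0.2 -0.1 -3.4] 37.6
[0.012 0.523 1.631 0.136 0.492 1.333] [695.2 105.5 135.2] [ 3.141 -0.504  0.147] 24.3 [ 0.6  0.5 -4.8] 37.8
[695.1842131  105.49844795 135.2083954 ] holder in seat [-9.23255206  2.34078995 21.05450352] [-1.72877804e-05 -1.85659467e-03  2.88939385e-03]
```

```bash
python3 -m crank '[[-0.0007,0.0018,0.0013,0,0,0.003],[0,0,0,0,0,0]]' >/dev/null; python3 lg.py
python3 -m crank '[[0.0035,0,0.0019,0,0,0],[0.0026,0,0.0014,0,0,0],[0,0,0,0,0,0]]' >/dev/null; python3 lg.py
python3 -m crank '[[0.0018,0,0.001,0,0,0],[0,0,0,0,0,0]]' >/dev/null; python3 lg.py
```

```text
[0.009 0.524 1.632 0.141 0.488 1.329] [695.6 103.4 134.4] [-3.14  -0.505  0.143] 24.55 [ 0.1  0.4 -4.6] 38.1
[0.011 0.535 1.612 0.136 0.499 1.335] [702.1 104.5 134.1] [-3.141 -0.504  0.143] 24.925 [-3.9 -1.9 -0.8] 37.9
[0.011 0.537 1.608 0.134 0.504 1.336] [702.4 104.5 133.7] [-3.141 -0.5    0.144] 25.175 [-14.   -5.5   5.4] 38.2
```

```bash
python3 -m crank '[[-0.0035,0,-0.0019,0,0,0],[0.0012,0,-0.0022,0,0,0],[0,0,0,0,0,0]]' >/dev/null; python3 lg.py
python3 -m crank '[[0.0026,0,0.0014,0,0,0],[0,0,0,0,0,0]]' >/dev/null; python3 lg.py
python3 -m crank '[[0.0013,0,0.0007,0,0,0],[0,0,0,0,0,0]]' >/dev/null; python3 lg.py
```

```text
[0.01  0.53  1.616 0.136 0.502 1.335] [699.7 104.4 135.3] [-3.14  -0.502  0.143] 25.55 [ 0.2 -0.9 -8.1] 38.2
[0.011 0.534 1.608 0.134 0.506 1.337] [702.2 104.9 135.3] [-3.14  -0.501  0.144] 25.8 [-4.2 -1.8 -9. ] 38.1
[0.011 0.535 1.605 0.133 0.511 1.338] [702.4 104.8 135.3] [-3.14  -0.499  0.144] 26.05 [-13.3  -3.8  -3.1] 37.6
```

```bash
python3 -m crank '[[-0.0014,0,0.0026,0,-0.02,0],[0,0,0,0,0,0]]' >/dev/null; python3 lg.py
python3 -m crank '[[-0.0010,0,0.0018,0,0,0],[0,0,0,0,0,0]]' >/dev/null; python3 lg.py
python3 -m crank '[[-0.0005,0,0.0009,0,0,0],[0,0,0,0,0,0]]' >/dev/null; python3 lg.py
python3 -m crank '[[-0.0005,0,0.0009,0,0,0],[0,0,0,0,0,0]]' >/dev/null; python3 lg.py
```

```text
[0.013 0.541 1.587 0.12  0.539 1.35 ] [702.8 104.9 134.2] [-3.141 -0.481  0.144] 26.3 [-20.4  -5.5   6.9] 37.8
[0.013 0.543 1.59  0.122 0.534 1.349] [702.8 105.  132.7] [-3.141 -0.482  0.144] 26.55 [-21.9  -5.3   8.6] 37.9
[0.013 0.544 1.591 0.122 0.532 1.349] [702.8 105.  131.8] [-3.141 -0.482  0.144] 26.8 [-22.   -4.5   8.9] 37.8
[0.013 0.545 1.592 0.123 0.529 1.348] [702.8 105.  130.8] [-3.141 -0.482  0.144] 27.05 [-21.8  -4.8   9.5] 37.7
```

```bash
python3 -m crank '[[-0.0010,0,0.0018,0,0,0],[0,0,0,0,0,0]]' >/dev/null; python3 lg.py
python3 -m crank '[[-0.0010,0,0.0018,0,0,0],[0,0,0,0,0,0]]' >/dev/null; python3 lg.py
python3 -m crank '[[-0.0010,0,0.0018,0,0,0],[0,0,0,0,0,0]]' >/dev/null; python3 lg.py
```

```text
[0.013 0.547 1.594 0.124 0.525 1.347] [702.8 105.  129.3] [-3.141 -0.483  0.144] 27.3 [-24.6  -4.8  12.3] 37.8
[0.013 0.55  1.596 0.125 0.52  1.346] [702.8 105.1 127.5] [-3.141 -0.483  0.145] 27.55 [-24.6  -5.1  14.8] 37.7
[0.013 0.552 1.598 0.126 0.516 1.344] [702.7 105.1 125.4] [-3.141 -0.483  0.144] 27.8 [-23.4  -4.7  14.5] 38.1
```

```bash
cat > chk.py <<'E'
from h import *
import sys
def edge(f):
    im=cv2.imread(f'pics/{f}.png').astype(int); b=(im[:,:,0]>im[:,:,2]+35)&(im[:,:,0]>60)
    out=[]
    for u in (235,245,270,280): 
        v=np.where(b[:,u])[0]; out.append(int(v[0]) if len(v) else -1)
    v=out[1]+3; w=np.where(b[v])[0]; return out,(int(w.min()),int(w.max()))
if __name__=='__main__':
    f=sys.argv[1]; snap('wrist',f); print('seen',edge(f))
    q,r=state(); HT=np.load('HT3.npy'); h=M(q,r)@np.linalg.inv(HT)
    g=M(q,r)@np.r_[0,0,-19,1]   # grasp point
    s=MH([726.5,107.5,.142],100); L=np.linalg.inv(h)@g
    for pit in(0,-.05,-.1,-.2):
        # holder turned about the pads to world pitch pit
        a=np.eye(4); Rm=R.from_euler('zy',[.142,pit]).as_matrix(); a[:3,:3]=Rm; a[:3,3]=g[:3]-Rm@L[:3]
        print(pit,'top edge',proj(f,(a@[0,26,96,1])[:3])[0].round(1),proj(f,(a@[0,-26,96,1])[:3])[0].round(1),'hb in seat',(np.linalg.inv(s)@a)[:3,3].round(1))
E
python3 chk.py w7; python3 -c "
from chk import *
print(edge('w5'),edge('w4'))"
```

```text
seen ([155, 154, 154, 154], (189, 328))
0 top edge [184.4 151.9] [328.6 152.2] hb in seat [ 1.   0.7 11.4]
-0.05 top edge [181.4 159.3] [329.  159.2] hb in seat [ 2.5  0.5 13.1]
-0.1 top edge [178.4 167.2] [329.3 166.9] hb in seat [ 3.9  0.3 14.9]
-0.2 top edge [172.4 185. ] [329.6 184.7] hb in seat [ 6.5 -0.1 18.7]
([104, 104, 104, 104], (176, 344)) ([65, 64, 64, 64], (190, 326))
```

The code check puts the plate's top edge at row 154, where a level holder should be (152): it is hooked and level, so I go on pressing down.

```bash
python3 -m crank '[[-0.0018,0,0.0013,0,0,0],[0,0,0,0,0,0]]' >/dev/null; python3 lg.py
python3 -m crank '[[-0.0010,0,0.0018,0,0,0],[0,0,0,0,0,0]]' >/dev/null; python3 lg.py
python3 -m crank '[[-0.0010,0,0.0018,0,0,0],[0,0,0,0,0,0]]' >/dev/null; python3 lg.py
python3 -m crank '[[-0.0010,0,0.0018,0,0,0],[0,0,0,0,0,0]]' >/dev/null; python3 lg.py
python3 chk.py w8
```

```text
[0.013 0.553 1.602 0.128 0.508 1.342] [702.7 105.1 124. ] [-3.141 -0.485  0.144] 28.1 [-20.8  -3.2  13.2] 37.9
[0.013 0.556 1.604 0.129 0.504 1.341] [702.7 105.  121.9] [-3.141 -0.485  0.144] 28.35 [-20.9  -3.5  12.5] 37.6
[0.013 0.56  1.606 0.13  0.498 1.34 ] [702.7 105.  118.7] [-3.14  -0.484  0.144] 28.6 [-14.3  -2.9   5.1] 37.5
[0.013 0.564 1.608 0.131 0.493 1.339] [702.7 105.  116.3] [-3.14  -0.484  0.144] 28.85 [-12.5  -2.4   3.8] 38.1
seen ([155, 154, 154, 154], (188, 328))
0 top edge [184.3 152.1] [328.4 152.2] hb in seat [0.9 0.6 2.2]
-0.05 top edge [181.3 159.4] [328.9 159.2] hb in seat [2.4 0.4 3.9]
-0.1 top edge [178.3 167.3] [329.2 166.9] hb in seat [3.8 0.2 5.7]
-0.2 top edge [172.3 185.1] [329.5 184.6] hb in seat [ 6.3 -0.1  9.5]
```

```bash
python3 -m crank '[[-0.0007,0,0.0013,0,0,0],[0,0,0,0,0,0]]' >/dev/null; python3 lg.py
python3 -m crank '[[-0.0007,0,0.0013,0,0,0],[0,0,0,0,0,0]]' >/dev/null; python3 lg.py
python3 -m crank '[[-0.0007,0,0.0013,0,0,0],[0,0,0,0,0,0]]' >/dev/null; python3 lg.py
python3 -m crank '[[-0.0007,0,0.0013,0,0,0],[0,0,0,0,0,0]]' >/dev/null; python3 lg.py
```

```text
[0.013 0.566 1.609 0.132 0.49  1.338] [702.7 105.  114.8] [-3.141 -0.484  0.144] 29.15 [-12.3  -2.7   3.8] 37.5
[0.013 0.567 1.611 0.133 0.487 1.337] [702.7 105.  113.8] [-3.141 -0.484  0.144] 29.4 [-14.9  -2.6   6.5] 37.6
[0.013 0.567 1.612 0.134 0.485 1.336] [702.7 105.  113.8] [-3.141 -0.486  0.144] 29.65 [-21.   -5.3  15.5] 38.1
[0.013 0.567 1.613 0.134 0.482 1.335] [702.8 105.  113.6] [-3.141 -0.487  0.145] 29.9 [-29.1  -6.1  22.7] 37.7
```

```bash
python3 -m crank '[[0.0003,0,-0.0035,0,0,0],[0,0,0,0,0,0]]' >/dev/null; python3 lg.py
python3 -m crank '[[0.001,0,-0.0018,0,0,0],[0,0,0,0,0,0]]' >/dev/null; python3 lg.py
python3 -m crank '[[0.001,0,-0.0018,0,0,0],[0,0,0,0,0,0]]' >/dev/null; python3 lg.py
```

```text
[0.012 0.565 1.613 0.134 0.483 1.336] [702.6 104.8 114.3] [-3.141 -0.487  0.144] 30.15 [-6.7 -1.1  0.4] 37.6
[0.012 0.564 1.611 0.133 0.488 1.337] [702.6 104.8 115.3] [-3.141 -0.486  0.143] 30.4 [-5.3  0.1 -0.6] 37.6
[0.012 0.564 1.609 0.132 0.491 1.339] [702.6 104.8 115.6] [-3.14  -0.484  0.143] 30.65 [  3.2   1.3 -11.6] 37.9
```

Lifting stops hard after 1.5 mm (Fz −11.6): the catch has snapped out. Release, retreat and go to the box.

```bash
python3 -m crank '[[-0.002,0,0.0036,0,0,0],[0,0,0,0,0,0],[0,0,0,0,0,0],[0,0,0,0,0,0]]' 100 >/dev/null; python3 lg.py
python3 - <<'E'
from h import *
import kin
q,r=state(); b=q-100*r.as_matrix()[:,2]
B=[('top0',(57,12,135),(296,170)),('top0',(57,-12,135),(301.7,171)),('top0',(-57,-12,135),(296.7,205.7)),('top0',(-57,12,0),(289.3,206)),('scene0',(-57,-12,0),(302,246)),('scene0',(57,-12,135),(302,207))]
p=fit(B,0,[600,-148,-.13]); 
T=tool(p[2],.45); g=world(p,(-25,0,72.5),0)[0]; e=g-120*T.as_matrix()[:,2]; print(p,e,kin.ik(e,T)[0]); rows(b,r,e,T,7)
E
```

```text
[0.012 0.567 1.613 0.134 0.483 1.336] [702.5 104.6 113.3] [-3.141 -0.486  0.143] 31.15 [-0.2  0.3  1. ] 72.8
pose [ 5.92986e+02 -1.49370e+02 -1.66000e-01]
top0 (57, 12, 135) [-0.2  0.2]
top0 (57, -12, 135) [1.3 0.4]
top0 (-57, -12, 135) [ 0.5 -0.3]
top0 (-57, 12, 0) [-2.4 -0.1]
scene0 (-57, -12, 0) [1.  1.8]
scene0 (57, -12, 135) [-10.   -8.8]
[ 5.92986203e+02 -1.49369957e+02 -1.65786595e-01] [ 516.84878318 -136.63046291  180.55365228] [-0.48432259  0.20242628  1.96515856  0.2597172   0.55912028  1.06059486]
[[-0.0231,0.0303,-0.0088,-0.02,-0.0051,0.0394],[-0.0219,0.0314,-0.0081,-0.02,-0.0051,0.0394],[-0.0207,0.0324,-0.0073,-0.02,-0.0051,0.0394],[-0.0194,0.0333,-0.0066,-0.02,-0.0051,0.0394],[-0.0181,0.0341,-0.0058,-0.02,-0.0051,0.0394]]
[[-0.0168,0.0349,-0.005,-0.02,-0.0051,0.0394],[-0.0154,0.0357,-0.0042,-0.02,-0.0051,0.0394]]
```

```bash
python3 -m crank '[[0,0,-0.05,0,0,0],[0,0,-0.05,0,0,0],[-0.023,0.0305,-0.009,-0.02,-0.005,0.0395],[-0.022,0.0315,-0.008,-0.02,-0.005,0.0395],[-0.0205,0.0325,-0.0075,-0.02,-0.005,0.0395]]' >/dev/null
python3 -m crank '[[-0.0195,0.0335,-0.0065,-0.02,-0.005,0.0395],[-0.018,0.034,-0.006,-0.02,-0.005,0.0395],[-0.017,0.035,-0.005,-0.02,-0.005,0.0395],[-0.0155,0.0355,-0.004,-0.02,-0.005,0.0395],[0,0,0,0,0,0]]' >/dev/null; python3 lg.py
python3 - <<'E'
from h import *
c=snap('wrist','w9'); s=snap('scene','s9'); t=snap('top','t9')
A=np.zeros((600,800,3),np.uint8)
A[:,:560]=cv2.resize(c['color'][:300,116:396],(560,600),interpolation=cv2.INTER_CUBIC)
A[:300,560:]=cv2.resize(s['color'][170:270,170:250],(240,300),interpolation=cv2.INTER_CUBIC)
A[300:,560:]=cv2.resize(t['color'][150:225,265:325],(240,300),interpolation=cv2.INTER_CUBIC)
cv2.imwrite('pics/c9.png',A)
E
```

```text
[-0.489  0.202  1.966  0.261  0.559  1.059] [ 515.7 -138.7  180.5] [-3.141 -0.45  -0.17 ] 32.4 [ 0.4 -0.2  0.8] 91.7
```

View pics/c9.png

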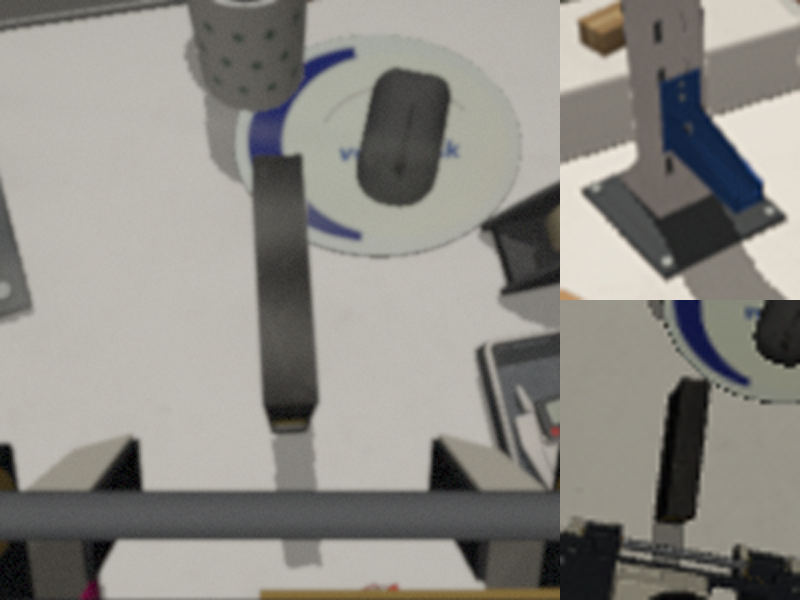

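The holder is level on the upright; the box's top face is at (253,157),(301,155),(317,402),(263,408) in the crop.

```bash
python3 - <<'E'
from h import *
import kin
P=lambda X,Y:(116+X/2,Y/2)
p=fit([('w9',(57.5,12,135),P(253,157)),('w9',(57.5,-12,135),P(301,155)),('w9',(-57.5,-12,135),P(317,402)),('w9',(-57.5,12,135),P(263,407)),('w9',(-57.5,12,0),P(271,431)),('w9',(-57.5,-12,0),P(308,430))],0,[593,-149,-.17])
q,r=state(); T=tool(p[2],.45); Z=T.as_matrix()[:,2]; g=world(p,(-25,0,72.5),0)[0]; e=g+19*Z; print(e,kin.ik(e,T)[0]); m=e-100*Z; rows(q,r,m,T,2); rows(m,T,e,T,4)
E
```

```text
pose [ 5.99185e+02 -1.52903e+02 -1.14000e-01]
w9 (57.5, 12, 135) [-1.6 -1.3]
w9 (57.5, -12, 135) [ 0.9 -1.7]
w9 (-57.5, -12, 135) [1.6 0.6]
w9 (-57.5, 12, 135) [-0.4 -0.2]
w9 (-57.5, 12, 0) [-0.1  1.7]
w9 (-57.5, -12, 0) [-0.4  1.2]
[ 582.55849195 -150.99617832   55.39150506] [-0.45995193  0.51817223  1.92549305  0.50748813  0.30820952  0.7698623 ]
[[0.003,0.0027,0.021,0.0111,-0.0,-0.0233],[0.003,0.003,0.021,0.0111,-0.0,-0.0233]]
[[-0.0,0.0,0.025,0.0,0.0,0.0],[-0.0,0.0,0.025,0.0,0.0,0.0],[-0.0,0.0,0.025,0.0,0.0,0.0],[-0.0,0.0,0.025,0.0,0.0,0.0]]
```

```bash
python3 - <<'E'
from h import *
import kin
p=[599.2,-152.9,-.114]
q,r=state(); T=tool(p[2],.45); Z=T.as_matrix()[:,2]; g=world(p,(-36,0,102),0)[0]; e=g+19*Z; print(e,kin.ik(e,T)[0]); m=e-70*Z; rows(q,r,m,T,2); rows(m,T,e,T,3)
BT=np.linalg.inv(MH(p,0))@M(e,T); np.save('BT.npy',BT)
S=[726.5,107.2,.143]
for off in([-67,0,4],[-67,0,60],[-170,0,60]):
    x=target(BT,S,off); print(x[0],kin.ik(*x)[0].round(2))
E
```

```text
[ 571.64437633 -149.7449795    84.89150506] [-0.46830848  0.45028793  1.93155262  0.4354022   0.36590229  0.83947255]
[[0.0045,0.0027,0.0203,0.0111,-0.0,-0.0234],[0.0044,0.003,0.0203,0.0111,-0.0,-0.0234]]
[[-0.0,-0.0,0.0233,0.0,0.0,0.0],[-0.0,-0.0,0.0233,0.0,0.0,0.0],[-0.0,-0.0,0.0233,0.0,0.0,0.0]]
[632.73132036  93.69892528 188.89150506] [-0.    0.37  1.69  0.11  0.64  1.35]
[632.73132036  93.69892528 244.89150506] [-0.    0.31  1.61  0.09  0.78  1.37]
[530.78265047  79.02007287 244.89150506] [-0.04  0.12  1.86  0.12  0.72  1.31]
```

```bash
python3 -m crank '[[0.0045,0.0028,0.0203,0.011,0,-0.0234],[0.0045,0.003,0.0203,0.011,0,-0.0234],[0,0,0.0233,0,0,0],[0,0,0.0233,0,0,0],[0,0,0.0233,0,0,0]]' >/dev/null
python3 -m crank '[[0,0,0,0,0,0],[0,0,0,0,0,0],[0,0,0,0,0,0],[0,0,0,0,0,0],[0,0,0,0,0,0]]' 0 >/dev/null
python3 -m crank '[[0,0,0,0,0,0],[0,0,0,0,0,0],[0,0,0,0,0,0]]' ; python3 lg.py
python3 - <<'E'
from h import *
import kin
p=[599.2,-152.9,-.114]; q,r=state(); BT=np.linalg.inv(MH(p,0))@M(q,r); print(BT[:3,3],R.from_matrix(BT[:3,:3]).as_euler('xyz'))
E
```

```text
time: 34.17
tool_pos: [571.0, -150.1, 84.5]
tcp_rot: [-3.142, -0.449, -0.115]
contact_force: [-0.9, 0.0, 0.0]
grip_width: 23.9
finger_force: 30.0
[-0.469  0.45   1.933  0.436  0.366  0.839] [ 571.  -150.1   84.5] [-3.142 -0.449 -0.115] 34.175 [-0.9  0.   0. ] 23.9
[-28.29371354  -0.40804212  84.50319309] [-3.14151072e+00 -4.48996586e-01 -5.36489024e-04]
```

```bash
cat > bx.py <<'E'
from h import *
BT=M([-28.3,0,84.5],R.from_euler('xyz',[np.pi,-.449,0])); S=[727.3,108.0,.144]
def now(): 
    q=[];
    q,r=state(); a=np.linalg.inv(MH(S,100))@M(q,r)@np.linalg.inv(BT); print('box in seat',a[:3,3].round(1),R.from_matrix(a[:3,:3]).as_euler('xyz').round(3)); return q,r
E
python3 - <<'E'
from bx import *
q,r=now(); u=q+[0,0,90]; rows(q,r,u,r,2); e=target(BT,S,[-170,0,60]); rows(u,r,*e,6); f=target(BT,S,[-67,0,58]); rows(*e,*f,4)
E
```

```text
box in seat [-164.3 -240.2 -100. ] [ 0.     0.    -0.259]
[[0.0195,-0.0,-0.0405,0.0,0.0,0.0],[0.0195,-0.0,-0.0405,0.0,0.0,0.0]]
[[-0.0048,-0.0373,-0.0153,0.0187,-0.0,-0.0388],[-0.0034,-0.0377,-0.0146,0.0187,-0.0,-0.0388],[-0.0019,-0.0381,-0.0139,0.0187,-0.0,-0.0388],[-0.0004,-0.0384,-0.0132,0.0187,-0.0,-0.0388],[0.0011,-0.0386,-0.0124,0.0187,-0.0,-0.0388]]
[[0.0026,-0.0387,-0.0117,0.0187,-0.0,-0.0388]]
[[0.023,-0.0,0.0116,0.0,0.0,0.0],[0.023,-0.0,0.0116,0.0,0.0,0.0],[0.023,-0.0,0.0116,0.0,0.0,0.0],[0.023,-0.0,0.0116,0.0,0.0,0.0]]
```

```bash
python3 -m crank '[[0.0195,0,-0.0405,0,0,0],[0.0195,0,-0.0405,0,0,0],[-0.005,-0.0373,-0.0153,0.0187,0,-0.0388],[-0.0034,-0.0377,-0.0146,0.0187,0,-0.0388],[-0.002,-0.0381,-0.014,0.0187,0,-0.0388]]' >/dev/null
python3 -m crank '[[-0.0004,-0.0384,-0.0132,0.0187,0,-0.0388],[0.001,-0.0386,-0.0124,0.0187,0,-0.0388],[0.0026,-0.0387,-0.0117,0.0187,0,-0.0388],[0,0,0,0,0,0],[0,0,0,0,0,0]]' >/dev/null; python3 lg.py
python3 - <<'E'
from bx import *
q,r=now(); f=target(BT,S,[-67,0,58]); rows(q,r,*f,4); snap('wrist','w10')
# expected and seen outline of the box top and the holder plate edge
im=cv2.imread('pics/w10.png').astype(int); g=im.sum(2)
a=M(q,r)@np.linalg.inv(BT)
print('pred top',[proj('w10',(a@[x,y,135,1])[:3])[0].round(0) for x,y in((57.5,12),(57.5,-12),(-57.5,12),(-57.5,-12))])
for v in range(60,250,10): 
    print(v,''.join('#' if c<170 else '.' for c in g[v,200:320:2]))
E
```

```text
[-0.042  0.123  1.86   0.122  0.721  1.31 ] [530.5  79.5 243.9] [ 3.141 -0.448  0.144] 35.425 [ 0.2 -0.8 -2.3] 23.6
box in seat [-170.7    0.    59.4] [-0.     0.001  0.   ]
[[0.0232,0.0,0.0115,0.0,0.0002,0.0],[0.0232,0.0,0.0116,0.0,0.0002,0.0],[0.0232,0.0,0.0116,0.0,0.0002,0.0],[0.0232,0.0,0.0116,0.0,0.0002,0.0]]
pred top [array([233.,  63.]), array([280.,  63.]), array([229., 300.]), array([284., 300.])]
60 ...........................#####.#######....................
70 ...................###################.##...................
80 ..................#######################...................
90 ..................#######################...................
100 .........................##############.....................
110 ..........................#.#########.#.....................
120 ......................#.#.###############...................
130 ..................#######################...................
140 .................########################...................
150 ....................######################..................
160 .........................#.##.##..######....................
170 ......................................#.....................
180 .......................#.#.#......#.........................
190 ..................#######################...................
200 ..................########################..................
210 ..................########################..................
220 .................#########################..................
230 #########........#########################........##########
240 ######..........###########################..........#######
```

```bash
python3 -m crank '[[0.0232,0,0.0116,0,0,0],[0.0232,0,0.0116,0,0,0],[0.0232,0,0.0116,0,0,0],[0.0232,0,0.0116,0,0,0],[0,0,0,0,0,0]]' >/dev/null; python3 lg.py
python3 - <<'E'
from bx import *
q,r=now(); f=target(BT,S,[-67,0,54]); g=target(BT,S,[-67,0,4]); rows(q,r,*f,1); rows(*f,*g,10)
E
```

```text
[-0.005  0.317  1.608  0.091  0.775  1.372] [634.3  93.3 241.6] [-3.141 -0.447  0.142] 36.1 [-1.  -0.  -1.8] 23.7
box in seat [-66.   -1.2  57. ] [ 0.     0.002 -0.002]
[[-0.0024,-0.0012,0.0023,0.0006,0.0016,-0.0015]]
[[-0.0022,-0.0,0.0045,0.0,0.0,0.0],[-0.0022,-0.0,0.0045,0.0,0.0,0.0],[-0.0022,-0.0,0.0045,0.0,0.0,0.0],[-0.0022,-0.0,0.0045,0.0,0.0,0.0],[-0.0022,-0.0,0.0045,0.0,0.0,0.0]]
[[-0.0022,-0.0,0.0045,0.0,0.0,0.0],[-0.0022,-0.0,0.0045,0.0,0.0,0.0],[-0.0022,-0.0,0.0045,0.0,0.0,0.0],[-0.0022,-0.0,0.0045,0.0,0.0,0.0],[-0.0022,-0.0,0.0045,0.0,0.0,0.0]]
```

```bash
python3 -m crank '[[-0.0024,-0.001,0.0023,0,0.001,-0.001],[-0.0022,0,0.0045,0,0,0],[-0.0011,0,0.0022,0,0,0],[0,0,0,0,0,0]]' >/dev/null; python3 lg.py; python3 -c "
from bx import *
now()"
python3 -m crank '[[-0.0022,0,0.0045,0,0,0],[-0.0022,0,0.0045,0,0,0],[0,0,0,0,0,0]]' >/dev/null; python3 lg.py; python3 -c "
from bx import *
now()"
```

```text
[-0.002  0.321  1.631  0.093  0.746  1.37 ] [631.8  95.3 232.2] [ 3.141 -0.45   0.145] 36.6 [ 0.8  0.2 -1.1] 23.9
box in seat [-68.    1.1  47.8] [-0.    -0.001  0.001]
[-0.002  0.332  1.647  0.096  0.72   1.366] [631.7  95.3 221.6] [ 3.141 -0.449  0.145] 36.975 [-0.5  0.1 -1.9] 24.0
box in seat [-68.1   1.2  37.1] [-0.     0.     0.001]
```

```bash
python3 -m crank '[[-0.0022,0.0006,0.0045,0,0,0],[-0.0022,0,0.0045,0,0,0],[0,0,0,0,0,0]]' >/dev/null; python3 lg.py; python3 -m crank '[[-0.0022,0,0.0045,0,0,0],[-0.0022,0,0.0045,0,0,0],[0,0,0,0,0,0]]' >/dev/null; python3 lg.py
python3 -m crank '[[-0.0022,0,0.0045,0,0,0],[0,0,0,0,0,0]]' >/dev/null; python3 lg.py; python3 -c "
from bx import *
now()"
```

```text
[-0.003  0.342  1.662  0.1    0.695  1.361] [631.8  94.7 211.6] [ 3.141 -0.449  0.145] 37.35 [ 0.2 -0.  -0.8] 23.8
[-0.003  0.353  1.676  0.103  0.67   1.357] [631.7  94.7 201.6] [ 3.141 -0.449  0.145] 37.725 [-0.5 -0.4 -0.9] 23.8
[-0.003  0.358  1.683  0.104  0.658  1.354] [631.8  94.7 196.8] [ 3.141 -0.449  0.145] 37.975 [-0.2 -0.2 -0.9] 23.9
box in seat [-68.1   0.5  12.3] [-0.    -0.     0.001]
```

```bash
python3 -m crank '[[-0.0022,0,0.0045,0,0,0],[-0.0007,0,0.0013,0,0,0],[0,0,0,0,0,0]]' >/dev/null; python3 lg.py
python3 -m crank '[[-0.0007,0,0.0014,0,0,0],[0,0,0,0,0,0]]' >/dev/null; python3 lg.py
python3 -m crank '[[-0.0007,0,0.0014,0,0,0],[0,0,0,0,0,0]]' >/dev/null; python3 lg.py
```

```text
[-0.003  0.366  1.692  0.107  0.641  1.352] [631.9  94.7 190.6] [ 3.141 -0.45   0.145] 38.35 [ 0.1  0.4 -1.6] 23.7
[-0.003  0.367  1.694  0.107  0.638  1.351] [631.9  94.7 189.2] [ 3.141 -0.45   0.145] 38.6 [-0.1 -0.3 -1. ] 23.4
[-0.003  0.369  1.696  0.108  0.633  1.35 ] [632.   94.7 187.9] [ 3.141 -0.451  0.145] 38.85 [-0.2 -0.7 -0.7] 23.7
```

```bash
python3 -m crank '[[-0.0007,0,0.0014,0,0,0],[0,0,0,0,0,0]]' >/dev/null; python3 lg.py
python3 -m crank '[[-0.0007,0,0.0014,0,0,0],[0,0,0,0,0,0]]' >/dev/null; python3 lg.py
```

```text
[-0.003  0.369  1.697  0.109  0.63   1.349] [632.3  94.7 187.6] [ 3.141 -0.453  0.145] 39.1 [-4.4 -0.   6.2] 24.0
[-0.003  0.369  1.699  0.109  0.626  1.349] [632.7  94.7 187.3] [ 3.14  -0.455  0.145] 39.35 [-9.3 -0.2 12.7] 24.0
```

```bash
python3 -m crank '[[0.0007,0,-0.0014,0,0,0],[0,0,0,0,0,0],[0,0,0,0,0,0],[0,0,0,0,0,0],[0,0,0,0,0,0]]' 100 >/dev/null; python3 lg.py
python3 -m crank '[[0,0,-0.03,0,0,0],[0,0,-0.04,0,0,0],[0,0,-0.05,0,0,0],[-0.03,0,-0.02,0,0,0],[0,0,0,0,0,0]]' >/dev/null; python3 lg.py
python3 - <<'E'
from h import *
snap('wrist','w11'); snap('scene','s11')
S=[727.3,108,.144]
w=lambda L:world(S,[L],100)[0]
print('pred box top',[proj('w11',w((-67+x,y,139)))[0].round(0) for x,y in((57.5,12),(57.5,-12),(-57.5,12),(-57.5,-12))])
g=cv2.imread('pics/w11.png').astype(int).sum(2)
for v in range(40,260,9): print(v,''.join('#' if c<170 else '.' for c in g[v,190:330:2]))
# black box in the scene view, against its expected corners
print('scene pred',[proj('scene0',w((-67+x,y,z)))[0].round(0) for x,y,z in((-57.5,12,139),(-57.5,-12,139),(57.5,12,139),(-57.5,12,30))])
s=cv2.imread('pics/s11.png').astype(int)
for v in range(165,265,4): print(v,''.join('#' if c.sum()<110 else 'b' if c[0]>c[2]+35 else '.' for c in s[v,195:275]))
E
```

```text
[-0.003  0.371  1.698  0.109  0.63   1.349] [631.9  94.6 186. ] [ 3.141 -0.45   0.145] 39.975 [ 1.1  0.3 -0.4] 69.0
[-0.035  0.095  1.73   0.101  0.874  1.343] [543.6  82.  300.3] [ 3.141 -0.452  0.145] 40.6 [-0.1 -0.8 -0.6] 91.6
pred box top [array([246.,  55.]), array([270.,  55.]), array([245., 168.]), array([271., 168.])]
40 .......................#####..............####........................
49 ......................................................................
58 ......................................................................
67 ..........................##################..........................
76 .............................############.............................
85 ........................#####################.........................
94 ............................#############..#..........................
103 ...............................#.#.#####..............................
112 ................................#...#####.............................
121 .............................############.............................
130 .........................
[... 2616 characters left out ...]
....................
233 ..........................bbbbbbb#######bb......................................
237 ..............................bbbbbbbbbb........................................
241 ................................................................................
245 ................................................................................
249 ................................................................................
253 ................................................................................
257 ................................................................................
261 ................................................................................
```

The box stands upright in the holder, matching the predicted corners to within about 2 px, and the arm is clear; handing in.

```bash
python3 -c "
from plant import bot
print(bot.close_job())"
```

```text
the job is handed in; nothing more can be done
None
```

The holder is hooked in and locked under the red catch (a lift test stopped hard after 1.5 mm), the black box stands upright on its floor and is released, and the job was handed in at about 41 s; the hand-in returned no verdict.

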